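Pack the finished mounts into the specimen tray

ROBOT

A 6-joint arm with a two-finger parallel gripper is mounted at the origin on a cart in front of the work surface, level with it; the furniture and walls round the work are solid. World frame = base frame: x ahead of the robot, y to its left, z up, the work surface at z = 0. Lengths are in m, angles in rad, forces in N, time in s.
With the tool pointing down it reaches from about 0.275 to 0.725 m from the base axis. Payload 5.6 kg.
Tool frame: the origin (TCP) lies midway between the tips of the shut fingers; the grasp point (between the pads) lies 19 mm behind it; z points along the fingers, y is the line along which they close (so a half turn about z gives the same grasp; the last joint's range is limited). The gripper opens to 85 mm and grips with 20 to 120 N. Pads are 22 mm wide; open, the fingers measure 114 mm over their backs; the gripper's body (76 mm by 85 mm) begins 54 mm behind the grasp point. The pads swing forward as they close: fully open they stand 13 mm farther back than shut.
Start: joints at [-1.062, 0.255, 0.108, 0, -1.424, -0.285], TCP at [0.122, -0.536, 0.195] pointing down, gripper open.
Joint ranges: [-2.95, 2.95], [-1.21, 1.97], [-1.09, 1.5], [-2.87, 1.71], [-2.94, -0.07], [-3.05, 3.05]. Speed limits (rad/s): [2.57, 2.57, 3.14, 3.14, 3.14, 3.14].

INTERFACE

Orientations are given as a unit quaternion [x, y, z, w].
In Python, from plant import robot gives the robot as it stands.
- The arm moves only by the tool jog_arm, never from a script. Its argument "commands" is a list of rows, each an object with "delta_pos": the shift along the tool's x, y, z in m, a list of three; "rotation": the turn, a rotation vector about the tool's x, y, z in rad, a list of three; "hand": the opening, from 0 (shut) to 1 (fully open). A call has 1 to 8 rows; each row shifts and turns the commanded pose from where the row before left it, along the tool's axes as they then stand; what a row does not reach is not made up. A row lasts 1/8 s, in which the tool goes at most 62.5 mm and 10.7 degrees, less where a joint would pass 70% of its speed; a pose out of reach is approached as far as the arm can. A call with a gripper value outside its range is refused whole. The fingers move at their own pace and stop on an object; "grip_force" is the grip in N (left out, the last holds). Time passes only in rows, so rows that do not move let the fingers close. It gives the time, the measured TCP pose, the force, the opening and the grip force at its end, in the units of the state.
- robot.observe(): the state, without advancing time (a new reading comes with each control period).
- robot.camera(name): name is "side" or "top" or "wrist"; returns the picture (480x640x3 uint8, red, green, blue); there is no depth.
- robot.camera_model(name): a dict with "vfov" (degrees; the focal length in pixels is half the picture's height over the tangent of half this angle, whatever the lens; pixels are square), "cx", "cy" (the principal point, pixels), "camera_from_world" (4x4, takes a point from world to camera coordinates). Camera axes: x right, y down, z forward; pixel columns grow to the right and rows downward; lengths in m; the calibration is good to about 2 mm. The wrist camera is an equidistant fisheye: a pixel r from the principal point sees the ray r / f radians off the axis. A picture is of the moment at which its call begins: read the wrist's pose just before it. camera_model takes no time and is no camera call; for the wrist camera it gives the pose at the moment of the call.
- robot.hand_in(): hands the job in; it is judged then, once.
The state is a dict: "time_s": time; "qpos": joint angles; "joint_velocities": joint speeds; "joint_efforts": joint torques, N m; "eef_pos": TCP position; "ee_rot": TCP orientation; "force": force on the tool from outside, world axes, zero at the start; "ft_torque": the same for the moment, N m; "grip_width": finger opening in m; "gripper_force": force on a finger pad.
Only numpy, scipy, OpenCV 4.12 (cv2) and the standard library are available. Lean on these libraries where they do the work, as an engineer would, in place of code of your own. Each camera call takes 0.05 s, during which the arm holds its last target. There are 200 camera calls.

TASK

Gather the three finished resin mounts, the black ones with a metal sample showing in the top, into the aluminium tray: each flat in the nest of its own shape and size, sample still facing up. Set them down rather than dropping them, and leave the empty resin ring and the plain dust cap where they lie.

Things in the scene. Friction and masses are not known exactly. Their poses are not given: they have to be found in the camera images.
- mount_small_mid (a point): Finished mount, small round: black resin cylinder 30 mm in diameter, 19 mm high, with a bright metal sample about 10 mm wide showing in its top face; about 35 g. Loose; lies flat on the worktop at the start. Point: its centre, half-way up; z up through the sample face. It may lie on either side of the fixed press, which is 0.37 m tall with its front at x = 0.50 and spans y = -0.22 to 0.07.
- mount_large_mid (a point): Finished mount, large round: black resin cylinder 40 mm in diameter, 22 mm high, with a bright metal sample 17 x 13 mm in its top face; about 50 g. Loose; lies flat on the worktop at the start. Point: its centre, half-way up; z up through the sample face. It may lie on the left, near the fixed polisher (0.2 m tall in front, x over 0.51, y over 0.18; its stop knob sticks out to x = 0.46 at y = 0.28).
- mount_oblong_mid (a point): Finished mount, oblong: black resin block 44 mm (along its x) by 26 mm (along its y), 22 mm high, with a bright metal sample 26 x 9 mm in its top face; about 45 g. Loose; lies flat on the worktop at the start. Point: its centre, half-way up; z up through the sample face.
- nest_small_floor (a point): Nest for the small round mount. Fixed white block 68 x 68 mm, one of three side by side in any order, 71 mm apart, in a fixed aluminium tray (224 x 78 mm); block top and tray rim both 14 mm above the worktop; felt-lined pocket 6 mm deep, round, 46 mm in diameter. Point: centre of the pocket's floor, 8 mm above the worktop; z up.
- nest_large_floor (a point): Nest for the large round mount. Fixed white block 68 x 68 mm, one of three side by side in any order, 71 mm apart, in a fixed aluminium tray (224 x 78 mm); block top and tray rim both 14 mm above the worktop; felt-lined pocket 6 mm deep, round, 58 mm in diameter. Point: centre of the pocket's floor, 8 mm above the worktop; z up.
- nest_oblong_floor (a point): Nest for the oblong mount. Fixed white block 68 x 68 mm, one of three side by side in any order, 71 mm apart, in a fixed aluminium tray (224 x 78 mm); block top and tray rim both 14 mm above the worktop; felt-lined pocket 6 mm deep, rectangular, 60 mm along its x by 42 mm along its y (x along the tray's length). Point: centre of the pocket's floor, 8 mm above the worktop; z up.
- empty_ring_mid (a point): Look-alike, to be left alone: empty black resin ring, 40 mm outside diameter, open 28 mm hole right through, 22 mm high, no metal. Loose, flat on the worktop. Point: its centre, half-way up.
- dust_cap_mid (a point): Look-alike, to be left alone: plain black dust cap of an eyepiece, a disc 36 mm in diameter, 14 mm high, no metal. Loose, flat on the worktop. Point: its centre, half-way up.
Mind the look-alikes: they are no part of the job. What is shaped like the part that bears mount_oblong_mid but orange is not meant.

How it is judged:
By the outcome, as a careful person would: the job done as asked, in the order asked, and still so for the second after the job is handed in, with the robot touching nothing.
It also fails if it takes over 96 s, if anything falls off the work surface, if the arm or the gripper's body presses on something with over 40 N, if the wrist force passes 120 N, or if a joint passes its speed limit or range.

## Working session

There is one attempt and no reset: what is moved stays moved. The work goes in short steps, Python scripts to look and compute and a tool call to move; the robot and the scene stay as the last step left them, time stands still between calls to the robot, and variables do not carry over. Pictures are saved under pics/ and viewed, at most 14 in all, crops included, and the job is handed in when it is done.

Besides the shell and the picture viewer there is one more tool, called by a JSON object that holds its "op" and its "data". jog_arm: Moves the arm, as the interface text tells. Its arguments: {"type":"object","properties":{"commands":{"type":"array"},"grip_force":{"type":"number"}},"required":["commands"]}

```bash
mkdir -p pics; ls; cat > h.py <<'E'
import numpy as np, cv2
from plant import robot
def snap(n,f):
    m=robot.camera_model(n); im=robot.camera(n); cv2.imwrite(f,im[:,:,::-1]); return m,im
def ray(m,u,v,fish=False):
    f=240/np.tan(np.radians(m['vfov'])/2); x,y=(u-m['cx']),(v-m['cy'])
    if fish:
        r=np.hypot(x,y); t=r/f; d=np.array([np.sin(t)*x/max(r,1e-9),np.sin(t)*y/max(r,1e-9),np.cos(t)])
    else: d=np.array([x/f,y/f,1])
    T=np.array(m['camera_from_world']); R=T[:3,:3]
    return -R.T@T[:3,3], R.T@d
def onz(m,u,v,z,fish=False):
    o,d=ray(m,u,v,fish); return o+d*(z-o[2])/d[2]
E
python3 - <<'E'
from h import *
for n in ('top','side','wrist'):
    m,im=snap(n,f'pics/{n}0.png'); print(n,m['vfov'],m['cx'],m['cy'],np.round(ray(m,320,240,n=='wrist'),3).tolist())
print(robot.observe())
E
```

```text
pics
top 55.973271680893596 322.83898693772073 229.9695223265835 [[0.343, -0.023, 1.411], [0.035, 0.014, -1.0]]
side 57.90158861094085 322.367889629342 243.30724260534296 [[-0.09, -0.806, 0.599], [0.481, 0.723, -0.496]]
wrist 65.70646984690485 318.16560666099923 245.08948990150986 [[0.04, -0.553, 0.372], [0.302, 0.075, -0.95]]
{'time_s': 0.15, 'qpos': array([-1.06236201e+00,  2.55588198e-01,  1.07298789e-01, -3.68909674e-04,
       -1.42395039e+00, -2.84603306e-01]), 'joint_velocities': array([-0.00143008, -0.00262351,  0.00349826,  0.00172853,  0.00123734,
       -0.00107278]), 'joint_efforts': array([-1.56881888e-03, -3.86937654e+01,  2.38084513e+01,  5.36659554e+00,
       -4.52711611e-03, -6.62205352e-06]), 'eef_pos': array([ 0.12202972, -0.53583241,  0.19481223]), 'ee_rot': array([-1.11655046e-01,  9.93746747e-01,  7.36201662e-04, -1.10447548e-04]), 'force': array([-0.07285377, -0.53195719, -1.08880209]), 'ft_torque': array([-0.05794183,  0.00890984,  0.0222233 ]), 'gripper_force': 0.0, 'grip_width': 0.08515172405664156}
```

View pics/top0.png

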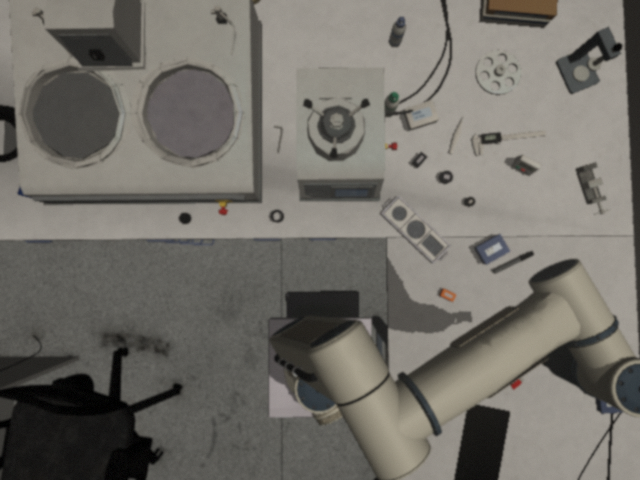

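View pics/side0.png

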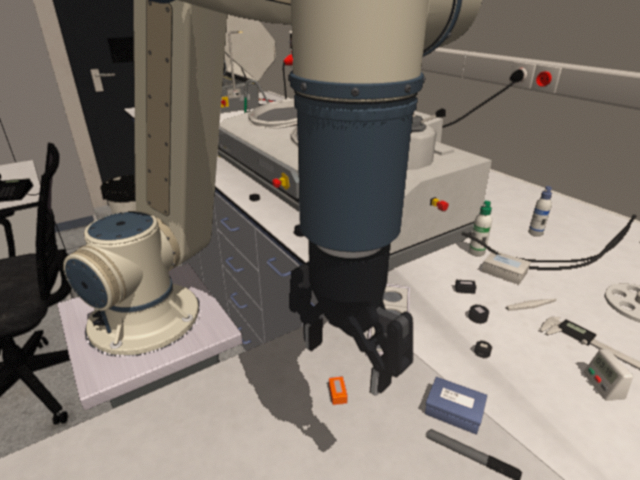

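The top view shows dark round things at (185,218), (277,216), (445,177) and (469,202), an oblong at (418,159), and the tray from (400,212) to (432,245). The side view agrees. I'll enlarge these to tell them apart.

```bash
python3 - <<'E'
from h import *
im=cv2.imread('pics/top0.png'); m=robot.camera_model('top')
def c(x,y,w,h): return cv2.resize(im[y:y+h,x:x+w],None,fx=6,fy=6,interpolation=cv2.INTER_CUBIC)
a=c(170,200,60,35);b=c(262,200,60,35);d=c(375,190,75,75);e=c(405,145,75,65)
out=np.zeros((590,800,3),np.uint8)
out[:210,:360]=a;out[210:420,:360]=b; out[:390,360:800]=e[:390,:440]
s=cv2.imread('pics/side0.png')
p=cv2.resize(s[270:365,445:500],None,fx=3,fy=3);  p=p[:170]
q=cv2.resize(s[185:240,245:310],None,fx=3,fy=3)[:170]
out[420:590,:p.shape[1]]=p; out[420:590,180:180+q.shape[1]]=q[:170]
t=cv2.resize(im[190:265,375:450],None,fx=2.65,fy=2.65); out[391:391+t.shape[0],400:400+t.shape[1]]=t
cv2.imwrite('pics/z1.png',out)
g=im.max(2); mk=(g<70).astype(np.uint8)
mk[240:]=0
n,l,st,ce=cv2.connectedComponentsWithStats(mk)
for i in range(1,n):
    if 30<st[i,4]<400:
        u,v=ce[i]; r=cv2.minAreaRect(np.argwhere(l==i)[:,::-1].astype(np.float32))
        print(np.round([u,v],1),st[i,2:],np.round(onz(m,u,v,.02),3)[:2],np.round(r[1],1),round(r[2]))
E
```

```text
Traceback (most recent call last):
ValueError: could not broadcast input array from shape (165,195,3) into shape (170,195,3)
```

```bash
python3 - <<'E'
from h import *
im=cv2.imread('pics/top0.png'); m=robot.camera_model('top')
c=lambda x,y,w,h,k=6,s=im: cv2.resize(s[y:y+h,x:x+w],None,fx=k,fy=k,interpolation=cv2.INTER_CUBIC)
out=np.zeros((590,800,3),np.uint8)
out[:210,:360]=c(170,200,60,35);out[210:420,:360]=c(262,200,60,35); out[:390,360:798]=c(405,145,73,65)
out[420:590,:200]=c(450,275,50,60,4,cv2.imread('pics/side0.png'))[:170]
out[420:588,200:360]=c(240,187,40,42,4,cv2.imread('pics/side0.png'))
out[390:590,400:600]=cv2.resize(im[190:265,375:450],(200,200))
cv2.imwrite('pics/z1.png',out)
mk=(im.max(2)<70).astype(np.uint8); mk[240:]=0
n,l,st,ce=cv2.connectedComponentsWithStats(mk)
for i in range(1,n):
    if 30<st[i,4]<400:
        u,v=ce[i]; r=cv2.minAreaRect(np.argwhere(l==i)[:,::-1].astype(np.float32))
        print(np.round([u,v],1),st[i,2:],np.round(onz(m,u,v,.02),3)[:2],np.round(r[1],1),round(r[2]))
E
```

```text
[445.7  19.9] [ 10  42 119] [ 1.086 -0.407] [41.8  4.2] 83
[509.3  19.5] [ 68  27 385] [ 1.085 -0.608] [69.6 19.6] 19
[516.7  13.4] [ 68  20 322] [ 1.104 -0.632] [67.9 12.9] 13
[220.3  18.3] [11 11 70] [1.099 0.307] [14.1  7.1] 45
[398.4  24.2] [ 8  8 34] [ 1.073 -0.258] [7.3 6. ] 72
[394.8  38.4] [ 12  16 125] [ 1.027 -0.246] [10.2 14.8] 14
[615.3  47.8] [12 11 92] [ 0.989 -0.937] [ 8.5 12. ] 45
[563.8  77.1] [16 31 84] [ 0.897 -0.772] [33.5  2.7] 66
[179.7  70.9] [ 55  16 145] [0.93  0.435] [10.4 54.4] 81
[68.6 75.8] [ 48  23 285] [0.918 0.787] [44.6 21.6] 24
[390.7  98.9] [ 7  8 41] [ 0.833 -0.229] [6. 7.] 0
[364.6 103. ] [ 8  9 46] [ 0.821 -0.147] [6.3 8. ] 63
[307.6 103.5] [ 8  8 50] [0.821 0.032] [7. 7.] 90
[393.4 111. ] [ 25  16 115] [ 0.794 -0.237] [25.6 12.2] 21
[491.3 138.6] [ 20  10 110] [ 0.704 -0.54 ] [ 8.9 19. ] 82
[329.8 154. ] [ 34  17 176] [ 0.66  -0.037] [35.1 12.1] 13
[ 57.4 150.8] [13 10 48] [0.678 0.816] [14.1  5.7] 45
[417.1 160.3] [14 14 64] [ 0.638 -0.308] [ 7.1 14.8] 45
[522.  165.8] [ 23  16 148] [ 0.617 -0.633] [21.6  9.7] 34
[583.4 183.7] [ 15  36 149] [ 0.56 -0.82] [36.4  7.7] 77
[444.3 177.1] [13 11 83] [ 0.584 -0.391] [10. 12.] 90
[247.1 198.6] [ 32   8 142] [0.523 0.221] [31.  7.] 0
[467.9 201.6] [10  8 45] [ 0.507 -0.462] [7. 9.] 90
[276.4 215.2] [13 12 52] [0.47 0.13] [11.3 11.3] 45
[184.8 217.8] [12 11 92] [0.464 0.414] [10.3  9.8] 27
```

View pics/z1.png

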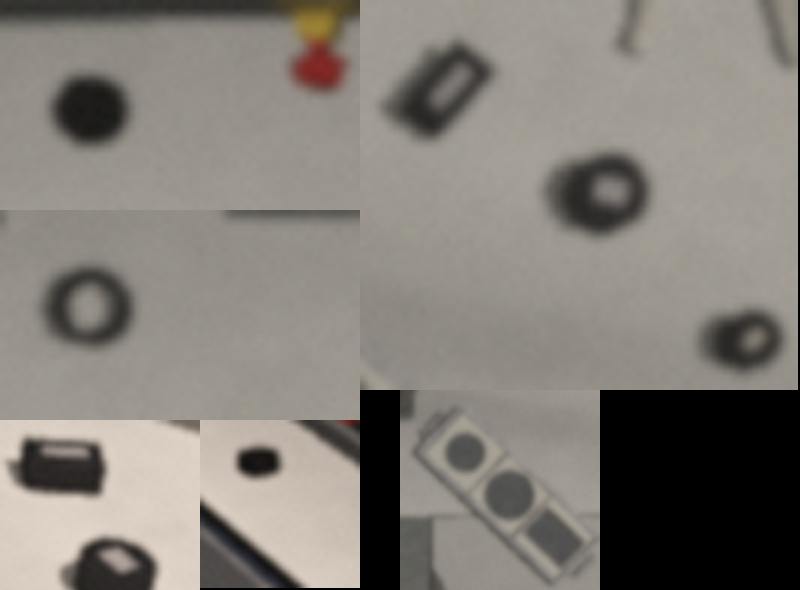

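The two look-alikes are on the left: the cap at (185,218) and the ring at (277,216). The mounts are the oblong at about (420,159), the large at (446,176) and the small at (470,201). From upper left, the tray's nests run small, large, oblong.

```bash
python3 - <<'E'
from h import *
im=cv2.imread('pics/top0.png'); m=robot.camera_model('top')
g=cv2.cvtColor(im,cv2.COLOR_BGR2GRAY)
# samples: bright pixels enclosed in dark body (hole contours)
k=4
def big(x,y,w,h): return cv2.resize(g[y:y+h,x:x+w],None,fx=k,fy=k,interpolation=cv2.INTER_CUBIC)
def show(n,roi,inv,z,amin):
    b=big(*roi); t,mk=cv2.threshold(b,0,255,cv2.THRESH_OTSU|(cv2.THRESH_BINARY_INV))
    cs,hi=cv2.findContours(mk,cv2.RETR_CCOMP,cv2.CHAIN_APPROX_NONE)
    for c,hh in zip(cs,hi[0]):
        if cv2.contourArea(c)<amin: continue
        M=cv2.moments(c); p=np.array([M['m10'],M['m01']])/M['m00']
        px=(p+.5)/k-.5+np.array(roi[:2]); r=cv2.minAreaRect(c)
        bx=[onz(m,*((q+.5)/k-.5+np.array(roi[:2])),z)[:2] for q in cv2.boxPoints(r)]
        e=[bx[1]-bx[0],bx[2]-bx[1]]; L=[np.linalg.norm(x) for x in e]; d=e[int(np.argmax(L))]
        print(n,'hole' if hh[3]>=0 else 'outer',t,np.round(px,1),np.round(onz(m,*px,z)[:2],4),np.round(L,3),'ang',round(np.degrees(np.arctan2(d[1],d[0]))%180,1))
show('obl',(408,148,24,24),0,.022,60)
show('lar',(434,164,24,26),0,.022,60)
show('sma',(459,191,22,22),0,.019,20)
show('tray',(383,200,62,60),0,.008,600)
E
```

```text
obl outer 114.0 [417.7 159.6] [ 0.6393 -0.3097] [0.056 0.034] ang 138.9
obl hole 114.0 [419.8 158.8] [ 0.6418 -0.3161] [0.016 0.005] ang 134.5
lar outer 111.0 [444.4 176.9] [ 0.5847 -0.391 ] [0.051 0.042] ang 116.1
lar hole 111.0 [446.4 176.3] [ 0.5862 -0.3972] [0.011 0.015] ang 78.0
sma outer 108.0 [468.3 201.4] [ 0.508  -0.4637] [0.042 0.031] ang 102.1
sma hole 108.0 [470.3 201. ] [ 0.509  -0.4699] [0.008 0.006] ang 134.2
tray outer 118.0 [384.9 248.7] [ 0.3642 -0.2054] [0.019 0.07 ] ang 179.1
tray outer 118.0 [432.1 244.8] [ 0.375  -0.3519] [0.042 0.071] ang 45.6
tray outer 118.0 [415.7 229. ] [ 0.4245 -0.3018] [0.057 0.057] ang 95.3
tray outer 118.0 [406.1 238.2] [ 0.3961 -0.2716] [0.011 0.2  ] ang 46.0
tray outer 118.0 [399. 213.] [ 0.4747 -0.251 ] [0.044 0.045] ang 179.0
tray outer 118.0 [386.9 203.6] [ 0.5048 -0.2138] [0.05  0.019] ang 134.5
```

{"op": "jog_arm", "data": {"commands": [{"delta_pos": [0,0,0],"rotation": [0,0,-0.142],"hand": 1},{"delta_pos": [0,0,0],"rotation": [0,0,-0.142],"hand": 1},{"delta_pos": [0,0,0],"rotation": [0,0,-0.142],"hand": 1},{"delta_pos": [0,0,0],"rotation": [0,0,-0.142],"hand": 1},{"delta_pos": [-0.0456,-0.0327,0],"rotation": [0,0,0],"hand": 1},{"delta_pos": [-0.0456,-0.0327,0],"rotation": [0,0,0],"hand": 1},{"delta_pos": [-0.0456,-0.0327,0],"rotation": [0,0,0],"hand": 1},{"delta_pos": [-0.0456,-0.0327,0],"rotation": [0,0,0],"hand": 1}]}}

```text
time_s: 1.15
eef_pos: [0.3449, -0.4977, 0.1952]
ee_rot: [-0.386, 0.923, 0.0, -0.0]
force: [0.2, -0.5, 1.0]
grip_width: 0.0855
gripper_force: 0.0
```

{"op": "jog_arm", "data": {"commands": [{"delta_pos": [-0.0456,-0.0327,0],"rotation": [0,0,0],"hand": 1},{"delta_pos": [-0.0456,-0.0327,0],"rotation": [0,0,0],"hand": 1},{"delta_pos": [-0.0456,-0.0327,0],"rotation": [0,0,0],"hand": 1},{"delta_pos": [0,0,0],"rotation": [0,0,0],"hand": 1},{"delta_pos": [0,0,0],"rotation": [0,0,0],"hand": 1}]}}

```text
time_s: 1.78
eef_pos: [0.5091, -0.4699, 0.1949]
ee_rot: [-0.386, 0.923, 0.0, -0.0]
force: [0.2, -0.1, 0.1]
grip_width: 0.0855
gripper_force: 0.0
```

```bash
cat >> h.py <<'E'
from scipy.spatial.transform import Rotation as Ro
def tool(): # state: pos, yaw of tool y (deg), R
    s=robot.observe(); R=Ro.from_quat(s['ee_rot']).as_matrix(); return s,np.array(s['eef_pos']),R
def delta(target): # world target -> tool-axis shift
    s,p,R=tool(); return np.round(R.T@(np.array(target)-p),4)
E
python3 - <<'E'
from h import *
s,p,R=tool(); print(s['time_s'],p,np.round(s['qpos'],3),np.round(R,3).tolist())
snap('wrist','pics/w1.png'); snap('side','pics/s1.png')
E
```

```text
1.775 [ 0.50906256 -0.46988172  0.19488156] [-0.52   0.556  0.562  0.    -1.578 -0.258] [[-0.702, -0.712, -0.001], [-0.712, 0.702, 0.0], [0.001, 0.001, -1.0]]
```

View pics/w1.png

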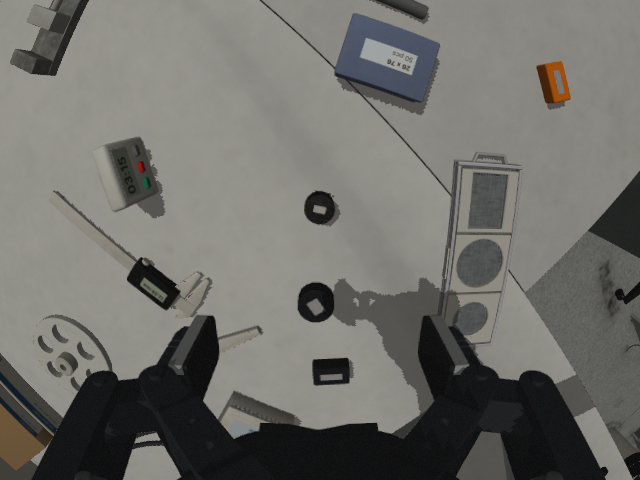

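View pics/s1.png

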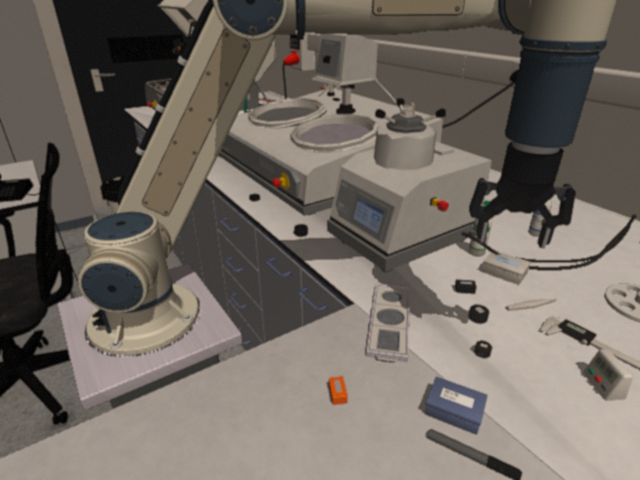

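The wrist view is clear: small mount at (319,207), large at (316,302), oblong at (331,371), and nests at (488,200) oblong, (479,263) large and (471,318) small. The side view shows the forearm level and well above the press, with the look-alikes untouched.

```bash
cat >> h.py <<'E'
def meas(m,im,u,v,z,rad=32,dark=True,thr=60,hole=False):
    g=cv2.cvtColor(im,cv2.COLOR_RGB2GRAY); x0,y0=int(u-rad),int(v-rad); b=g[y0:y0+2*rad,x0:x0+2*rad]
    mk=(b<thr).astype(np.uint8)
    cs,_=cv2.findContours(mk,cv2.RETR_EXTERNAL,cv2.CHAIN_APPROX_NONE)
    c=min((c for c in cs if cv2.contourArea(c)>100),key=lambda c:-cv2.pointPolygonTest(c,(rad,rad),True))
    P=np.array([onz(m,*(q[0]+[x0,y0]),z,True)[:2] for q in c]).astype(np.float32)
    return P
E
python3 - <<'E'
from h import *
m=robot.camera_model('wrist'); im=cv2.imread('pics/w1.png')[:,:,::-1].copy()
for n,u,v,z in (('sma',319,207,.019),('lar',316,302,.022),('obl',331,371,.022)):
    # sample: bright part in body
    g=cv2.cvtColor(im,cv2.COLOR_RGB2GRAY); R=18; b=g[v-R:v+R,u-R:u+R]
    print(n,'body gray',np.percentile(b,[5,20,50,90]))
    P=meas(m,im,u,v,z,thr=55); r=cv2.minAreaRect(P); 
    body=np.zeros_like(g); 
    mk=(g>75).astype(np.uint8); k,l,st,ce=cv2.connectedComponentsWithStats(mk)
    i=l[v,u]; c=ce[i]; S=np.array([onz(m,x,y,z,True)[:2] for y,x in np.argwhere(l==i)]).astype(np.float32) if st[i,4]<2000 else None
    print(' outline',np.round(r[0],4),np.round(r[1],4),round(r[2],1))
    if S is not None: q=cv2.minAreaRect(S); print(' sample',np.round(onz(m,*c,z,True)[:2],4),np.round(q[1],4),round(q[2],1))
g=cv2.cvtColor(im,cv2.COLOR_RGB2GRAY)
for n,u,v in (('nS',471,318),('nL',479,263),('nO',488,200)):
    b=g[v-45:v+45,u-45:u+45]; mk=(cv2.GaussianBlur(b,(5,5),0)<125).astype(np.uint8)
    cs,_=cv2.findContours(mk,cv2.RETR_EXTERNAL,cv2.CHAIN_APPROX_NONE)
    c=max(cs,key=lambda c:cv2.pointPolygonTest(c,(45,45),True))
    P=np.array([onz(m,*(q[0]+[u-45,v-45]),.012,True)[:2] for q in c]).astype(np.float32); r=cv2.minAreaRect(P); print(n,g[v,u],np.round(r[0],4),np.round(r[1],4),round(r[2],1))
f=240/np.tan(np.radians(m['vfov'])/2); X=np.array(m['camera_from_world'])@[.5091,-.4699,.019,1]; X=X[:3]; t=np.arctan2(np.hypot(*X[:2]),X[2])
print('TCP proj',m['cx']+f*t*X[0]/np.hypot(*X[:2]),m['cy']+f*t*X[1]/np.hypot(*X[:2]))
E
```

```text
sma body gray [ 20.  26.  42. 143.]
 outline [ 0.5062 -0.4693] [0.0322 0.0285] 45.3
 sample [ 0.5078 -0.4683] [0.0071 0.0121] 33.6
lar body gray [ 14.  17.  24. 118.]
 outline [ 0.5814 -0.3993] [0.0459 0.0376] 45.4
 sample [ 0.585 -0.396] [0.0172 0.013 ] 78.2
obl body gray [ 15.  18.  26. 145.]
 outline [ 0.6345 -0.3202] [0.0391 0.043 ] 48.2
nS 74 [ 0.485  -0.2544] [0.1273 0.0998] 44.9
nL 77 [ 0.4201 -0.2916] [0.1104 0.1192] 46.5
nO 84 [ 0.3775 -0.3547] [0.0989 0.0926] 45.3
TCP proj 316.97660510475146 208.7773022789189
```

{"op": "jog_arm", "data": {"commands": [{"delta_pos": [0,0.0014,0.05],"rotation": [0,0,0],"hand": 0.65},{"delta_pos": [0,0,0.05],"rotation": [0,0,0],"hand": 0.65},{"delta_pos": [0,0,0.04],"rotation": [0,0,0],"hand": 0.65},{"delta_pos": [0,0,0.03],"rotation": [0,0,0],"hand": 0.65},{"delta_pos": [0,0,0.0155],"rotation": [0,0,0],"hand": 0.65},{"delta_pos": [0,0,0],"rotation": [0,0,0],"hand": 0.65},{"delta_pos": [0,0,0],"rotation": [0,0,0],"hand": 0.2},{"delta_pos": [0,0,0],"rotation": [0,0,0],"hand": 0.2}], "grip_force": 30}}

```text
time_s: 2.88
eef_pos: [0.5091, -0.4696, 0.0117]
ee_rot: [-0.386, 0.923, -0.001, 0.001]
force: [-0.4, 0.4, -0.1]
grip_width: 0.0197
gripper_force: 0.0
```

{"op": "jog_arm", "data": {"commands": [{"delta_pos": [0,0,0],"rotation": [0,0,0],"hand": 0.2},{"delta_pos": [0,0,0],"rotation": [0,0,0],"hand": 0.2},{"delta_pos": [0,0,0],"rotation": [0,0,0],"hand": 0.2}]}}

```text
time_s: 3.25
eef_pos: [0.5083, -0.4689, 0.01]
ee_rot: [-0.386, 0.923, -0.0, 0.0]
force: [-0.8, -0.7, 0.0]
grip_width: 0.0169
gripper_force: 0.0
```

```bash
python3 - <<'E'
from h import *
m,a=snap('wrist','pics/w2.png'); m,b=snap('side','pics/s2.png')
o=np.zeros((480,800,3),np.uint8); o[:,:400]=a[100:400,180:430][:,:,::-1].repeat(1,0).copy() if 0 else cv2.resize(a[:,:,::-1][60:480,145:495],(400,480)); o[:,400:]=cv2.resize(b[:,:,::-1][250:410,410:543],(400,480))
cv2.imwrite('pics/c2.png',o)
E
```

```text
(no output)
```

View pics/c2.png

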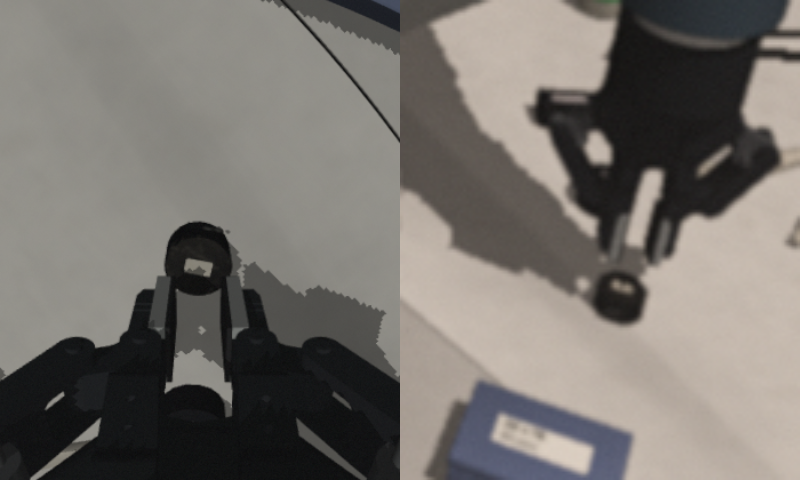

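The fingers closed on nothing. The small mount was squeezed out toward the camera and is still upright, with its sample near wrist pixel (319,294). I'll measure where it lies now.

```bash
python3 - <<'E'
from h import *
m=robot.camera_model('wrist'); im=cv2.imread('pics/w2.png'); g=cv2.cvtColor(im,cv2.COLOR_BGR2GRAY)
s,p,R=tool(); print(p,s['grip_width'])
mk=(g>110).astype(np.uint8); k,l,st,ce=cv2.connectedComponentsWithStats(mk)
for i in range(1,k):
    if 40<st[i,4]<1500 and 280<ce[i][0]<360 and 250<ce[i][1]<320:
        w=onz(m,*ce[i],.019,True); print('sample',ce[i],st[i,4],w,'tool',R.T@(w-p))
for q in ((317.4,254),(290,281),(347,281),(317,310)):
    w=onz(m,*q,.019,True); print(q,w,R.T@(w-p))
m=robot.camera_model('side');im=cv2.imread('pics/s2.png');
for u,v in ((410+626/400*133/1-400/400*133,250+287/3),):
    print('side',u,v,onz(m,u,v,.019))
E
```

```text
[ 0.5082469  -0.46891717  0.00995583] 0.01706858816607645
sample [318.75773196 292.3556701 ] 194 [ 0.50730924 -0.46801597  0.019     ] tool [ 1.78893106e-05  1.30133918e-03 -9.04403023e-03]
(317.4, 254) [ 0.49330659 -0.4831363   0.019     ] [ 0.02061567  0.00064568 -0.00904271]
(290, 281) [ 0.51309241 -0.48252682  0.019     ] [ 0.00628299 -0.01300804 -0.00904508]
(347, 281) [ 0.49291917 -0.46258723  0.019     ] [ 0.00626275  0.01535649 -0.00904216]
(317, 310) [ 0.51509448 -0.4614148   0.019     ] [-0.01014915  0.00039759 -0.00904481]
side 485.145 345.6666666666667 [ 0.50906963 -0.46971308  0.019     ]
```

```bash
python3 - <<'E'
from h import *
s,p,R=tool(); mw=robot.camera_model('wrist'); ms=robot.camera_model('side')
def tri(a,b):
    o1,d1=ray(mw,*a,True); o2,d2=ray(ms,*b); A=np.stack([d1,-d2],1); t=np.linalg.lstsq(A,o2-o1,rcond=None)[0]
    x1,x2=o1+d1*t[0],o2+d2*t[1]; return np.round((x1+x2)/2,4),'gap',round(np.linalg.norm(x1-x2),4)
print('tips',tri((318,302),(489.8,337.3)),p)
f=240/np.tan(np.radians(ms['vfov'])/2)
for z in (0.01,.019,.029,.04):
    X=(np.array(ms['camera_from_world'])@[*p[:2],z,1])[:3]; print(z,ms['cx']+f*X[0]/X[2],ms['cy']+f*X[1]/X[2])
o,d=ray(mw,318,302,True); 
for t in (.1,.12,.15,.18): print(t, np.round(R.T@(o+d*t-p),4))
E
```

```text
tips (array([ 0.4993, -0.4783,  0.0526]), 'gap', np.float64(0.0028)) [ 0.5082469  -0.46891717  0.00995583]
0.01 483.61898215460127 349.1136662873354
0.019 484.5164402419906 345.5905887453181
0.029 485.525258022749 341.6303555964738
0.04 486.64937466111735 337.21750318710485
0.1 [ 0.0363  0.001  -0.0888]
0.12 [ 0.0271  0.001  -0.0711]
0.15 [ 0.0131  0.0009 -0.0445]
0.18 [-0.0008  0.0009 -0.0179]
```

{"op": "jog_arm", "data": {"commands": [{"delta_pos": [0,0,0],"rotation": [0,0,0],"hand": 0.65},{"delta_pos": [0,0,0],"rotation": [0,0,0],"hand": 0.65},{"delta_pos": [0,0,0],"rotation": [0,0,0],"hand": 0.65},{"delta_pos": [0,0,0.003],"rotation": [0,0,0],"hand": 0.65},{"delta_pos": [0,0,0.003],"rotation": [0,0,0],"hand": 0.65},{"delta_pos": [0,0,0],"rotation": [0,0,0],"hand": 0.65}]}}

```text
time_s: 4.1
eef_pos: [0.5079, -0.4687, 0.0034]
ee_rot: [-0.386, 0.923, 0.0, -0.0]
force: [0.2, -0.2, 0.3]
grip_width: 0.0557
gripper_force: 0.0
```

```bash
python3 - <<'E'
from h import *
m,a=snap('wrist','pics/w3.png'); m,b=snap('side','pics/s3.png')
s,p,R=tool(); print(p,s['grip_width'],s['force'])
o=np.zeros((600,800,3),np.uint8); o[:480,:400]=cv2.resize(a[:,:,::-1][60:480,145:495],(400,480)); o[:,400:]=cv2.resize(b[:,:,::-1][280:380,450:517],(400,600),interpolation=cv2.INTER_CUBIC)
cv2.imwrite('pics/c3.png',o)
E
```

```text
[ 0.50817743 -0.46894711  0.00389416] 0.055519368890940064 [ 1.36980295 -0.08409773  0.41224635]
```

View pics/c3.png

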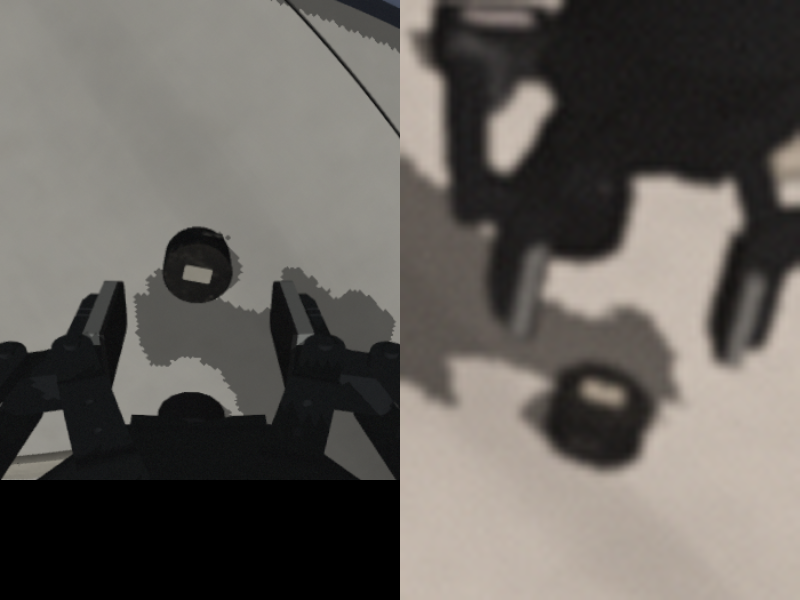

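The side and wrist views show the fingertips hanging well above the mount, although the TCP reads z = 0.004. I'll triangulate both tips to get the real offset.

```bash
cat >> h.py <<'E'
def tri(mw,ms,a,b):
    o1,d1=ray(mw,*a,True); o2,d2=ray(ms,*b); t=np.linalg.lstsq(np.stack([d1,-d2],1),o2-o1,rcond=None)[0]
    x1,x2=o1+d1*t[0],o2+d2*t[1]; return (x1+x2)/2,np.linalg.norm(x1-x2)
E
python3 - <<'E'
from h import *
s,p,R=tool(); mw=robot.camera_model('wrist'); ms=robot.camera_model('side')
W=lambda x,y:(145+x/400*350,60+y*.875); S=lambda x,y:(450+(x-400)/400*67,280+y/6)
for a,b in (((107,283),(535,335)),((107,283),(515,335)),((290,283),(735,362)),((290,283),(745,362))):
    x,g=tri(mw,ms,W(*a),S(*b)); print(np.round(x,4),round(g,4),'tool',np.round(R.T@(x-p),4))
x,g=tri(mw,ms,W(197,273),S(600,393)); print('sample',x,g)
print('cam',ray(mw,320,240,True)[0]-p)
E
```

```text
[ 0.4971 -0.48    0.0565] 0.0582 tool [ 0.0157  0.0001 -0.0527]
[ 0.4935 -0.4788  0.0582] 0.064 tool [ 0.0174  0.0036 -0.0543]
[ 0.4612 -0.512   0.1132] 0.0406 tool [ 0.0637  0.0032 -0.1093]
[ 0.4604 -0.5146  0.1164] 0.0419 tool [ 0.066   0.002  -0.1125]
sample [ 0.50873591 -0.46704933  0.01718966] 0.0007922378147197007
cam [-0.05884101 -0.05819973  0.17734046]
```

```bash
python3 - <<'E'
from h import *
s,p,R=tool(); mw=robot.camera_model('wrist'); ms=robot.camera_model('side')
W=lambda x,y:(145+x/400*350,60+y*.875); S=lambda x,y:(450+(x-400)/400*67,280+y/6)
for a,b in (((115,283),(735,362)),((108,283),(735,362)),((290,283),(522,335)),((280,283),(522,335))):
    x,g=tri(mw,ms,W(*a),S(*b)); print(np.round(x,4),round(g,4),'tool',np.round(R.T@(x-p),4))
E
```

```text
[ 0.5231 -0.4971  0.0467] 0.0026 tool [ 0.0095 -0.0304 -0.0428]
[ 0.5249 -0.4976  0.0458] 0.0001 tool [ 0.0087 -0.0321 -0.0419]
[ 0.4765 -0.4543  0.0497] 0.0025 tool [ 0.0118  0.0329 -0.0458]
[ 0.48   -0.4533  0.0459] 0.0001 tool [ 0.0087  0.0311 -0.042 ]
```

{"op": "jog_arm", "data": {"commands": [{"delta_pos": [0,0,0.007],"rotation": [0,0,0],"hand": 0.65},{"delta_pos": [0,0,0.007],"rotation": [0,0,0],"hand": 0.65},{"delta_pos": [0,0,0.006],"rotation": [0,0,0],"hand": 0.65},{"delta_pos": [0,0,0.005],"rotation": [0,0,0],"hand": 0.65},{"delta_pos": [0,0,0],"rotation": [0,0,0],"hand": 0.65},{"delta_pos": [0,0,0],"rotation": [0,0,0],"hand": 0.65}]}}

```text
time_s: 4.95
eef_pos: [0.5084, -0.4692, -0.0208]
ee_rot: [-0.386, 0.923, -0.0, 0.0]
force: [0.1, 0.1, 0.4]
grip_width: 0.0556
gripper_force: 0.0
```

```bash
python3 - <<'E'
from h import *
m,a=snap('wrist','pics/w4.png'); m,b=snap('side','pics/s4.png')
s,p,R=tool(); print(p,s['grip_width'],s['force'])
o=np.zeros((600,800,3),np.uint8); o[:480,:400]=cv2.resize(a[:,:,::-1][60:480,145:495],(400,480)); o[:,400:]=cv2.resize(b[:,:,::-1][280:380,450:517],(400,600),interpolation=cv2.INTER_CUBIC)
cv2.imwrite('pics/c4.png',o)
E
```

```text
[ 0.5084438  -0.46911866 -0.02065378] 0.05546731547948459 [ 0.08284651 -0.31761369  0.88201516]
```

View pics/c4.png

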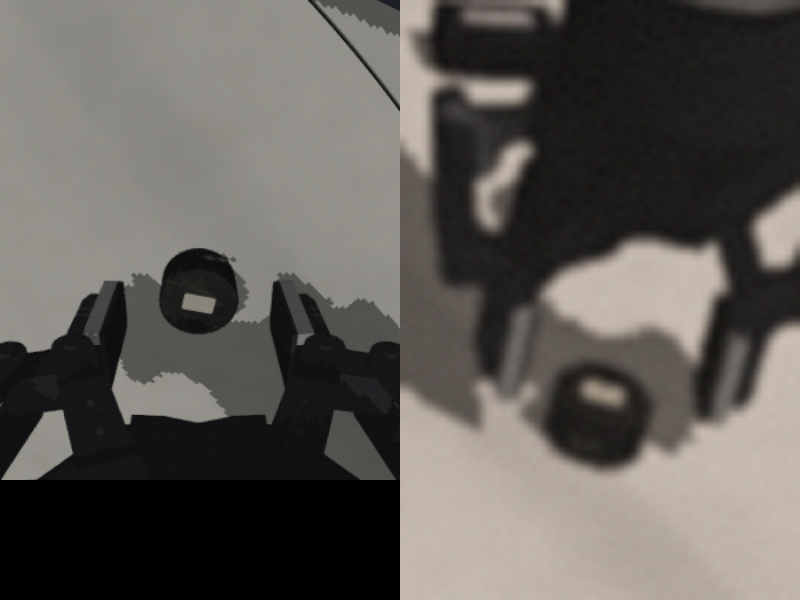

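{"op": "jog_arm", "data": {"commands": [{"delta_pos": [0,0.0,0.005],"rotation": [0,0,0],"hand": 0.65},{"delta_pos": [0,0,0.005],"rotation": [0,0,0],"hand": 0.65},{"delta_pos": [0,0,0],"rotation": [0,0,0],"hand": 0.65},{"delta_pos": [0,0,0],"rotation": [0,0,0],"hand": 0.2},{"delta_pos": [0,0,0],"rotation": [0,0,0],"hand": 0.2},{"delta_pos": [0,0,0],"rotation": [0,0,0],"hand": 0.2},{"delta_pos": [0,0,0],"rotation": [0,0,0],"hand": 0.2}]}}

```text
time_s: 5.92
eef_pos: [0.5085, -0.4691, -0.0307]
ee_rot: [-0.386, 0.923, -0.0, 0.0]
force: [-0.4, -0.1, 2.0]
grip_width: 0.0289
gripper_force: 29.7
```

{"op": "jog_arm", "data": {"commands": [{"delta_pos": [0,0,-0.02],"rotation": [0,0,0],"hand": 0.2},{"delta_pos": [0,0,-0.03],"rotation": [0,0,0],"hand": 0.2},{"delta_pos": [0,0,-0.03],"rotation": [0,0,0],"hand": 0.2},{"delta_pos": [0,0,-0.03],"rotation": [0,0,0],"hand": 0.2},{"delta_pos": [0,0,-0.02],"rotation": [0,0,0],"hand": 0.2},{"delta_pos": [-0.01,0.02,0],"rotation": [0,0,0],"hand": 0.2},{"delta_pos": [-0.025,0.04,0],"rotation": [0,0,0],"hand": 0.2},{"delta_pos": [-0.025,0.04,0],"rotation": [0,0,0],"hand": 0.2}]}}

```text
time_s: 6.92
eef_pos: [0.4785, -0.3548, 0.0985]
ee_rot: [-0.385, 0.923, 0.0, -0.0]
force: [1.6, 0.9, 0.2]
grip_width: 0.0291
gripper_force: 29.8
```

{"op": "jog_arm", "data": {"commands": [{"delta_pos": [-0.022,0.03,0],"rotation": [0,0,0],"hand": 0.2},{"delta_pos": [-0.018,0.02,0],"rotation": [0,0,0],"hand": 0.2},{"delta_pos": [0,0,0],"rotation": [0,0,0],"hand": 0.2},{"delta_pos": [0,0,0],"rotation": [0,0,0],"hand": 0.2}]}}

```text
time_s: 7.42
eef_pos: [0.4718, -0.2927, 0.099]
ee_rot: [-0.386, 0.923, -0.0, -0.0]
force: [0.1, -1.2, 0.5]
grip_width: 0.0288
gripper_force: 29.8
```

```bash
python3 - <<'E'
from h import *
m,a=snap('wrist','pics/w5.png'); ms,b=snap('side','pics/s5.png')
s,p,R=tool(); print(s['time_s'],p,s['grip_width'],s['force'],s['gripper_force'])
mt=robot.camera_model('top')
print('press corner',onz(mt,384,200,0),onz(mt,384,181,.25),'knob',onz(mt,394,147,.2))
o=np.zeros((480,800,3),np.uint8); o[:,:400]=cv2.resize(a[:,:,::-1],(400,300))[:0] if 0 else cv2.resize(a[:,:,::-1][:,120:520],(400,480)); o[:,400:]=cv2.resize(b[:,:,::-1][140:380,330:530],(400,480))
cv2.imwrite('pics/c5.png',o)
E
```

```text
7.525 [ 0.47174118 -0.29306412  0.0987974 ] 0.02895650092272137 [ 0.50706537 -0.14055059 -0.4444305 ] 29.807748198509216
press corner [ 0.51696415 -0.20592151  0.        ] [ 0.53567063 -0.17433336  0.25      ] knob [ 0.63664247 -0.20937212  0.2       ]
```

View pics/c5.png

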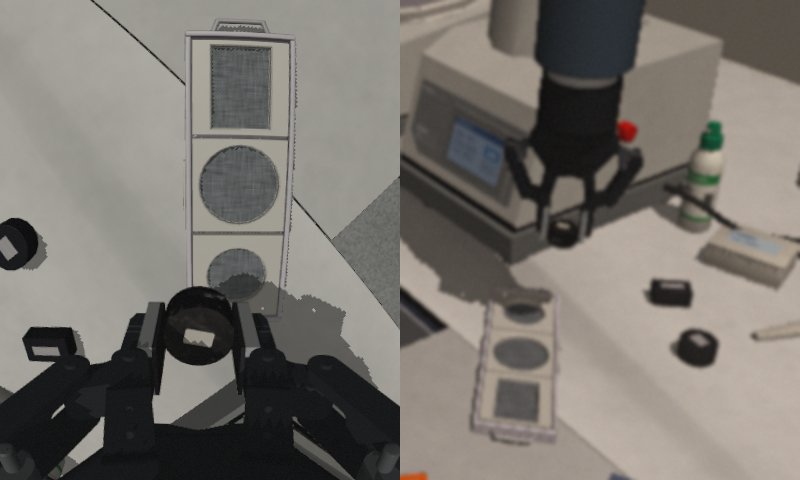

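The small mount is held level with its sample up. The tray is in line with the view: large pocket at (359,184), oblong pocket at (360,87), and the small pocket at about (356,272), partly hidden.

```bash
python3 - <<'E'
from h import *
m=robot.camera_model('wrist'); g=cv2.cvtColor(cv2.imread('pics/w5.png'),cv2.COLOR_BGR2GRAY)
s,p,R=tool()
print([int(g[y,x]) for x,y in ((359,184),(359,87),(325,140),(330,225))])
mk=(cv2.GaussianBlur(g,(7,7),0)<135).astype(np.uint8)
k,l,st,ce=cv2.connectedComponentsWithStats(mk)
C={}
for n,(u,v) in dict(L=(359,184),O=(360,87)).items():
    c=max(cv2.findContours((l==l[v,u]).astype(np.uint8),cv2.RETR_EXTERNAL,cv2.CHAIN_APPROX_NONE)[0],key=cv2.contourArea)
    P=np.array([onz(m,*q[0],.014,True)[:2] for q in c]).astype(np.float32); r=cv2.minAreaRect(P); C[n]=np.array(r[0])
    print(n,np.round(r[0],4),np.round(r[1],4),round(r[2],1))
d=C['L']-C['O']; print(np.linalg.norm(d),np.degrees(np.arctan2(d[1],d[0])),'S ext',C['L']+d)
T=np.array([.4747,-.251,p[2]]); print('delta',delta(T))
# held sample
w=onz(m,320,338,p[2]+.031+.019,True); print('held tool',np.round(R.T@(w-p),4))
E
```

```text
[91, 85, 162, 159]
L [ 0.4232 -0.2992] [0.0585 0.0587] 20.3
O [ 0.3732 -0.3492] [0.0606 0.0426] 45.4
0.0707239102667778 45.01446021976807 S ext [ 0.47323474 -0.24917331]
delta [-0.032   0.0275 -0.    ]
held tool [-0.0006  0.0018 -0.05  ]
```

{"op": "jog_arm", "data": {"commands": [{"delta_pos": [-0.016,0.0144,0],"rotation": [0,0,0],"hand": 0.2},{"delta_pos": [-0.0162,0.0144,0],"rotation": [0,0,0],"hand": 0.2},{"delta_pos": [0,0,0.02],"rotation": [0,0,0],"hand": 0.2},{"delta_pos": [0,0,0.03],"rotation": [0,0,0],"hand": 0.2},{"delta_pos": [0,0,0.03],"rotation": [0,0,0],"hand": 0.2},{"delta_pos": [0,0,0.02],"rotation": [0,0,0],"hand": 0.2},{"delta_pos": [0,0,0.01],"rotation": [0,0,0],"hand": 0.2},{"delta_pos": [0,0,0],"rotation": [0,0,0],"hand": 0.2}]}}

```text
time_s: 8.52
eef_pos: [0.4736, -0.2496, -0.0114]
ee_rot: [-0.385, 0.923, 0.0, -0.001]
force: [-0.2, 0.8, 0.8]
grip_width: 0.0294
gripper_force: 29.8
```

{"op": "jog_arm", "data": {"commands": [{"delta_pos": [0,0,0.005],"rotation": [0,0,0],"hand": 0.2},{"delta_pos": [0,0,0.003],"rotation": [0,0,0],"hand": 0.2},{"delta_pos": [0,0,0.002],"rotation": [0,0,0],"hand": 0.2},{"delta_pos": [0,0,0],"rotation": [0,0,0],"hand": 0.2},{"delta_pos": [0,0,0],"rotation": [0,0,0],"hand": 0.2}]}}

```text
time_s: 9.15
eef_pos: [0.474, -0.2493, -0.0209]
ee_rot: [-0.386, 0.923, -0.0, 0.0]
force: [0.5, 0.2, -1.8]
grip_width: 0.029
gripper_force: 29.8
```

{"op": "jog_arm", "data": {"commands": [{"delta_pos": [0,0,0.001],"rotation": [0,0,0],"hand": 0.2},{"delta_pos": [0,0,0.001],"rotation": [0,0,0],"hand": 0.2},{"delta_pos": [0,0,0],"rotation": [0,0,0],"hand": 0.2},{"delta_pos": [0,0,0],"rotation": [0,0,0],"hand": 0.2}]}}

```text
time_s: 9.65
eef_pos: [0.474, -0.2493, -0.0228]
ee_rot: [-0.386, 0.923, -0.0, 0.0]
force: [-1.0, 0.7, 3.2]
grip_width: 0.029
gripper_force: 30.4
```

{"op": "jog_arm", "data": {"commands": [{"delta_pos": [0,0,0],"rotation": [0,0,0],"hand": 0.5},{"delta_pos": [0,0,0],"rotation": [0,0,0],"hand": 0.65},{"delta_pos": [0,0,0],"rotation": [0,0,0],"hand": 0.65},{"delta_pos": [0,0,-0.02],"rotation": [0,0,0],"hand": 0.65},{"delta_pos": [0,0,-0.03],"rotation": [0,0,0],"hand": 0.65},{"delta_pos": [0,0,-0.04],"rotation": [0,0,0],"hand": 0.65},{"delta_pos": [0,0,-0.04],"rotation": [0,0,0],"hand": 0.65},{"delta_pos": [0,-0.02,0],"rotation": [0,0,0],"hand": 0.65}]}}

```text
time_s: 10.65
eef_pos: [0.4902, -0.2639, 0.1112]
ee_rot: [-0.386, 0.922, -0.003, 0.003]
force: [0.9, -0.7, -0.2]
grip_width: 0.0555
gripper_force: 0.0
```

{"op": "jog_arm", "data": {"commands": [{"delta_pos": [0.0067,-0.045,0],"rotation": [0,0,0],"hand": 0.8},{"delta_pos": [0.0067,-0.045,0],"rotation": [0,0,0],"hand": 0.8},{"delta_pos": [0.0067,-0.045,0],"rotation": [0,0,0],"hand": 0.8},{"delta_pos": [0.0067,-0.028,0],"rotation": [0,0,0],"hand": 0.8},{"delta_pos": [0,0,0],"rotation": [0,0,0],"hand": 0.8},{"delta_pos": [0,0,0],"rotation": [0,0,0],"hand": 0.8}]}}

```text
time_s: 11.4
eef_pos: [0.585, -0.3965, 0.1066]
ee_rot: [-0.386, 0.923, 0.0, -0.0]
force: [-0.1, -0.3, -0.3]
grip_width: 0.0685
gripper_force: 0.0
```

```bash
python3 - <<'E'
from h import *
m,a=snap('wrist','pics/w6.png')
s,p,R=tool(); print(s['time_s'],p,s['grip_width'])
E
```

```text
11.45 [ 0.58506683 -0.39626243  0.10708737] 0.0684933084674607
```

View pics/w6.png

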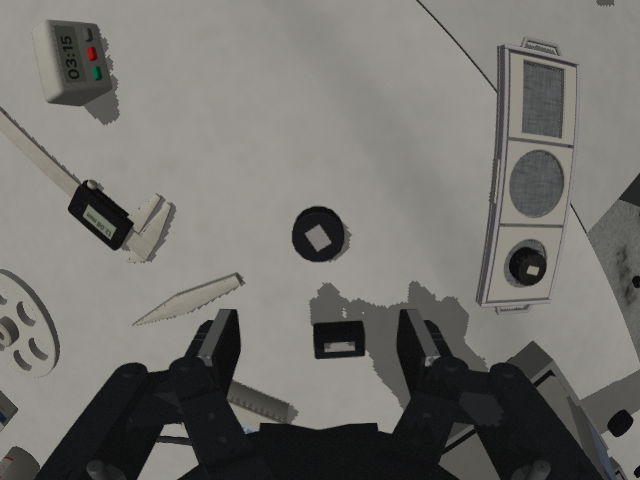

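The small mount sits in its nest at (527,266). The large mount's sample is at (317,237). The oblong is at (339,339), with its long side along the image rows.

```bash
python3 - <<'E'
from h import *
m=robot.camera_model('wrist'); g=cv2.cvtColor(cv2.imread('pics/w6.png'),cv2.COLOR_BGR2GRAY)
s,p,R=tool()
k,l,st,ce=cv2.connectedComponentsWithStats((g>85).astype(np.uint8))
for n,(u,v) in dict(L=(317,237),O=(340,346)).items():
    i=l[v,u]; P=np.array([onz(m,x,y,.022,True)[:2] for y,x in np.argwhere(l==i)]).astype(np.float32); r=cv2.minAreaRect(P)
    w=np.array([*P.mean(0),.022]); b=cv2.boxPoints(r); e=max((b[1]-b[0],b[2]-b[1]),key=np.linalg.norm)
    print(n,st[i,4],np.round(w,4),np.round(r[1],4),'long ang',np.degrees(np.arctan2(e[1],e[0]))%180,'tool',np.round(R.T@(w-p),4))
E
```

```text
L 375 [ 0.5854 -0.3949  0.022 ] [0.0168 0.0129] long ang 77.84902 tool [-0.0012  0.0007  0.0851]
O 204 [ 0.6405 -0.3127  0.022 ] [0.0089 0.0248] long ang 138.93097 tool [-0.0984  0.0192  0.0851]
```

{"op": "jog_arm", "data": {"commands": [{"delta_pos": [-0.001,0.0007,0.04],"rotation": [0,0,0],"hand": 0.8},{"delta_pos": [0,0,0.04],"rotation": [0,0,0],"hand": 0.8},{"delta_pos": [0,0,0.035],"rotation": [0,0,0],"hand": 0.8},{"delta_pos": [0,0,0.014],"rotation": [0,0,0],"hand": 0.8},{"delta_pos": [0,0,0.008],"rotation": [0,0,0],"hand": 0.8},{"delta_pos": [0,0,0],"rotation": [0,0,0],"hand": 0.8},{"delta_pos": [0,0,0],"rotation": [0,0,0],"hand": 0.8},{"delta_pos": [0,0,0],"rotation": [0,0,0],"hand": 0.35}]}}

```text
time_s: 12.45
eef_pos: [0.5861, -0.3961, -0.0289]
ee_rot: [-0.386, 0.923, -0.001, 0.001]
force: [-0.5, 0.5, -0.6]
grip_width: 0.0517
gripper_force: 0.0
```

{"op": "jog_arm", "data": {"commands": [{"delta_pos": [0,0,0],"rotation": [0,0,0],"hand": 0.3},{"delta_pos": [0,0,0],"rotation": [0,0,0],"hand": 0.3},{"delta_pos": [0,0,0],"rotation": [0,0,0],"hand": 0.3},{"delta_pos": [0,0,0],"rotation": [0,0,0],"hand": 0.3}]}}

```text
time_s: 12.95
eef_pos: [0.586, -0.396, -0.0291]
ee_rot: [-0.386, 0.923, -0.001, 0.0]
force: [-1.2, 0.8, 5.2]
grip_width: 0.0376
gripper_force: 30.5
```

{"op": "jog_arm", "data": {"commands": [{"delta_pos": [0,0,-0.02],"rotation": [0,0,0],"hand": 0.3},{"delta_pos": [0,0,-0.03],"rotation": [0,0,0],"hand": 0.3},{"delta_pos": [0,0,-0.03],"rotation": [0,0,0],"hand": 0.3},{"delta_pos": [0,0,-0.02],"rotation": [0,0,0],"hand": 0.3},{"delta_pos": [0.006,0.025,0],"rotation": [0,0,0],"hand": 0.3},{"delta_pos": [0.01,0.04,0],"rotation": [0,0,0],"hand": 0.3},{"delta_pos": [0.01,0.04,0],"rotation": [0,0,0],"hand": 0.3},{"delta_pos": [0.01,0.04,0],"rotation": [0,0,0],"hand": 0.3}]}}

```text
time_s: 13.95
eef_pos: [0.4553, -0.3185, 0.0692]
ee_rot: [-0.385, 0.923, 0.001, -0.0]
force: [0.8, -0.5, -1.2]
grip_width: 0.0377
gripper_force: 30.3
```

{"op": "jog_arm", "data": {"commands": [{"delta_pos": [0.006,0.025,0],"rotation": [0,0,0],"hand": 0.3},{"delta_pos": [0.0036,0.013,0],"rotation": [0,0,0],"hand": 0.3},{"delta_pos": [0,0,0],"rotation": [0,0,0],"hand": 0.3},{"delta_pos": [0,0,0],"rotation": [0,0,0],"hand": 0.3},{"delta_pos": [0,0,0],"rotation": [0,0,0],"hand": 0.3}]}}

```text
time_s: 14.58
eef_pos: [0.4238, -0.2999, 0.0697]
ee_rot: [-0.386, 0.923, 0.0, -0.0]
force: [0.4, -0.9, -0.9]
grip_width: 0.0373
gripper_force: 30.3
```

```bash
python3 - <<'E'
from h import *
m,a=snap('wrist','pics/w7.png')
s,p,R=tool(); print(s['time_s'],p,s['grip_width'],delta([.4237,-.3,p[2]]))
E
```

```text
14.625 [ 0.42374177 -0.29984996  0.06966836] 0.03790719344078452 [ 0.0001 -0.0001 -0.    ]
```

View pics/w7.png

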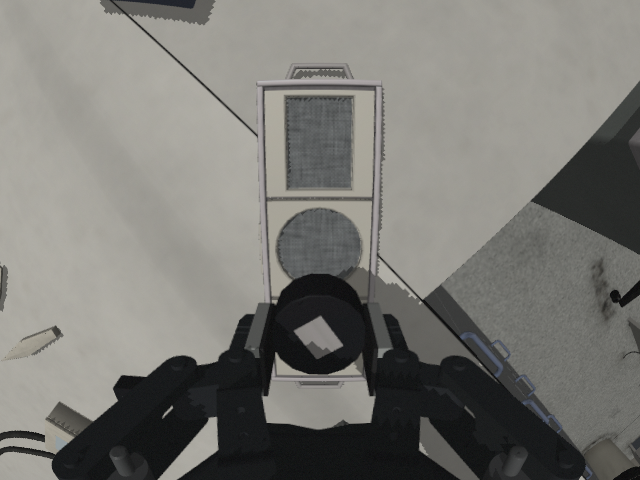

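The large mount is held level, sample up, above the large pocket at (319,245). I'll lower it now.

{"op": "jog_arm", "data": {"commands": [{"delta_pos": [0,0,0.03],"rotation": [0,0,0],"hand": 0.3},{"delta_pos": [0,0,0.03],"rotation": [0,0,0],"hand": 0.3},{"delta_pos": [0,0,0.018],"rotation": [0,0,0],"hand": 0.3},{"delta_pos": [0,0,0.006],"rotation": [0,0,0],"hand": 0.3},{"delta_pos": [0,0,0.004],"rotation": [0,0,0],"hand": 0.3},{"delta_pos": [0,0,0.002],"rotation": [0,0,0],"hand": 0.3},{"delta_pos": [0,0,0],"rotation": [0,0,0],"hand": 0.3},{"delta_pos": [0,0,0],"rotation": [0,0,0],"hand": 0.3}]}}

```text
time_s: 15.62
eef_pos: [0.4235, -0.2997, -0.0196]
ee_rot: [-0.386, 0.923, -0.0, 0.0]
force: [-0.3, 0.4, -0.3]
grip_width: 0.0374
gripper_force: 30.3
```

{"op": "jog_arm", "data": {"commands": [{"delta_pos": [0,0,0.001],"rotation": [0,0,0],"hand": 0.3},{"delta_pos": [0,0,0],"rotation": [0,0,0],"hand": 0.3},{"delta_pos": [0,0,0],"rotation": [0,0,0],"hand": 0.3}]}}

```text
time_s: 16.0
eef_pos: [0.4232, -0.2996, -0.021]
ee_rot: [-0.386, 0.923, -0.0, 0.0]
force: [0.9, 0.3, -0.3]
grip_width: 0.0374
gripper_force: 30.3
```

{"op": "jog_arm", "data": {"commands": [{"delta_pos": [0,0,0.001],"rotation": [0,0,0],"hand": 0.3},{"delta_pos": [0,0,0],"rotation": [0,0,0],"hand": 0.3},{"delta_pos": [0,0,0],"rotation": [0,0,0],"hand": 0.55},{"delta_pos": [0,0,0],"rotation": [0,0,0],"hand": 0.75},{"delta_pos": [0,0,0],"rotation": [0,0,0],"hand": 0.75},{"delta_pos": [0,0,-0.02],"rotation": [0,0,0],"hand": 0.75},{"delta_pos": [0,0,-0.04],"rotation": [0,0,0],"hand": 0.75},{"delta_pos": [0,0,-0.05],"rotation": [0,0,0],"hand": 0.75}]}}

```text
time_s: 17.0
eef_pos: [0.4223, -0.2992, 0.0883]
ee_rot: [-0.386, 0.923, 0.001, -0.001]
force: [1.1, -0.6, 0.2]
grip_width: 0.064
gripper_force: 0.0
```

```bash
python3 - <<'E'
from h import *
ms=robot.camera_model('side')
def plane(u,v,h,off):
    o,d=ray(ms,u,v); n=np.array([-np.sin(h),np.cos(h),0]); t=(off-o@n)/(d@n); return np.round(o+d*t,3)
for (u,v) in ((400,30),(470,26),(400,0),(515,35),(200,160)):
    print(u,v,[plane(u,v,-.52,o).tolist() for o in (0,-.155)])
s,p,R=tool(); print(s['time_s'],p,np.round(s['qpos'],3),s['grip_width'])
E
```

```text
400 30 [[0.432, -0.247, 0.547], [0.323, -0.364, 0.558]]
470 26 [[0.528, -0.303, 0.552], [0.4, -0.407, 0.562]]
400 0 [[0.429, -0.245, 0.588], [0.32, -0.362, 0.59]]
515 35 [[0.595, -0.34, 0.539], [0.452, -0.437, 0.552]]
200 160 [[0.14, -0.08, 0.343], [0.092, -0.231, 0.396]]
17.0 [ 0.42234004 -0.29921133  0.08828072] [-0.314  0.253 -0.174 -0.    -1.146 -0.465] 0.06400901627682078
```

```bash
python3 - <<'E'
from h import *
s=cv2.imread('pics/s1.png'); a=cv2.resize(s[80:270,320:500],None,fx=3,fy=3,interpolation=cv2.INTER_CUBIC)
cv2.imwrite('pics/p1.png',a)
E
```

```text
(no output)
```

View pics/p1.png

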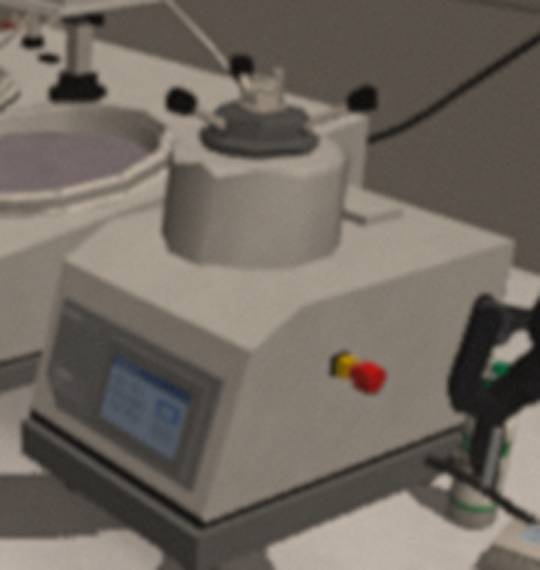

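The press box has a flat top with the drum set back. Its front right base corner is at side pixel (385,267), its top edge runs (423,180)–(492,160), and the red knob is at (442,205).

```bash
python3 - <<'E'
from h import *
ms=robot.camera_model('side')
print('base',onz(ms,385,267,0))
def py(u,v,y):
    o,d=ray(ms,u,v); return np.round(o+d*(y-o[1])/d[1],3)
for n,u,v,y in (('topfront',423,180,-.185),('toprear',492,160,-.185),('chamf',405,197,-.185),('knob',442,205,-.21),('drum mid',405,140,-.07),('drumtop',408,128,-.07)): print(n,py(u,v,y))
E
```

```text
base [ 0.55100143 -0.1367154   0.        ]
topfront [ 0.596 -0.185  0.239]
toprear [ 0.833 -0.185  0.239]
chamf [ 0.546 -0.185  0.211]
knob [ 0.642 -0.21   0.177]
drum mid [ 0.643 -0.07   0.292]
drumtop [ 0.649 -0.07   0.32 ]
```

{"op": "jog_arm", "data": {"commands": [{"delta_pos": [-0.02,-0.025,-0.005],"rotation": [0,0,0],"hand": 0.7},{"delta_pos": [-0.0358,-0.0414,0],"rotation": [0,0,0],"hand": 0.7},{"delta_pos": [-0.0358,-0.0414,0],"rotation": [0,0,0],"hand": 0.7},{"delta_pos": [-0.0317,-0.036,0],"rotation": [0,0,0],"hand": 0.7},{"delta_pos": [-0.02,-0.022,0],"rotation": [0,0,0],"hand": 0.7},{"delta_pos": [0,0,0],"rotation": [0,0,-0.17],"hand": 0.7},{"delta_pos": [0,0,0],"rotation": [0,0,-0.182],"hand": 0.7},{"delta_pos": [0,0,0],"rotation": [0,0,-0.182],"hand": 0.7}]}}

```text
time_s: 18.0
eef_pos: [0.6418, -0.314, 0.0923]
ee_rot: [-0.618, 0.786, 0.0, -0.0]
force: [0.6, -0.4, -0.5]
grip_width: 0.0597
gripper_force: 0.0
```

{"op": "jog_arm", "data": {"commands": [{"delta_pos": [0,0,0],"rotation": [0,0,-0.183],"hand": 0.7},{"delta_pos": [0,0,0],"rotation": [0,0,-0.183],"hand": 0.7},{"delta_pos": [0,0,0],"rotation": [0,0,-0.183],"hand": 0.7},{"delta_pos": [0,0,0],"rotation": [0,0,-0.183],"hand": 0.7},{"delta_pos": [0,0,0],"rotation": [0,0,-0.182],"hand": 0.7},{"delta_pos": [0,0,0],"rotation": [0,0,-0.182],"hand": 0.7},{"delta_pos": [0,0,0],"rotation": [0,0,0],"hand": 0.7},{"delta_pos": [0,0,0],"rotation": [0,0,0],"hand": 0.7}]}}

```text
time_s: 19.0
eef_pos: [0.6418, -0.3141, 0.0927]
ee_rot: [0.935, -0.354, -0.0, -0.0]
force: [-0.4, -0.5, -0.4]
grip_width: 0.0596
gripper_force: 0.0
```

```bash
python3 - <<'E'
from h import *
m,a=snap('wrist','pics/w8.png'); ms,b=snap('side','pics/s8.png'); mt,c=snap('top','pics/t8.png')
s,p,R=tool(); print(s['time_s'],p,s['grip_width'],np.round(s['qpos'],3),np.round(s['joint_efforts'],2))
print(np.round(R,3).tolist())
o=np.zeros((600,800,3),np.uint8); o[:480,:400]=cv2.resize(a[:,:,::-1],(400,300))[:0] if 0 else a[:,:,::-1][:,120:520]
o[:300,400:]=cv2.resize(b[:,:,::-1],(400,300)); o[300:,400:]=cv2.resize(c[:,:,::-1][20:320,200:600],(400,300))
cv2.imwrite('pics/c8.png',o)
E
```

```text
19.15 [ 0.64184693 -0.31409543  0.09291195] 0.05988099030161255 [-0.237  0.626  0.426 -0.    -1.371  1.087] [ 0.000e+00 -5.796e+01  2.357e+01  5.320e+00 -0.000e+00 -3.000e-02]
[[0.751, -0.661, -0.0], [-0.661, -0.751, 0.0], [-0.0, 0.0, -1.0]]
```

View pics/c8.png

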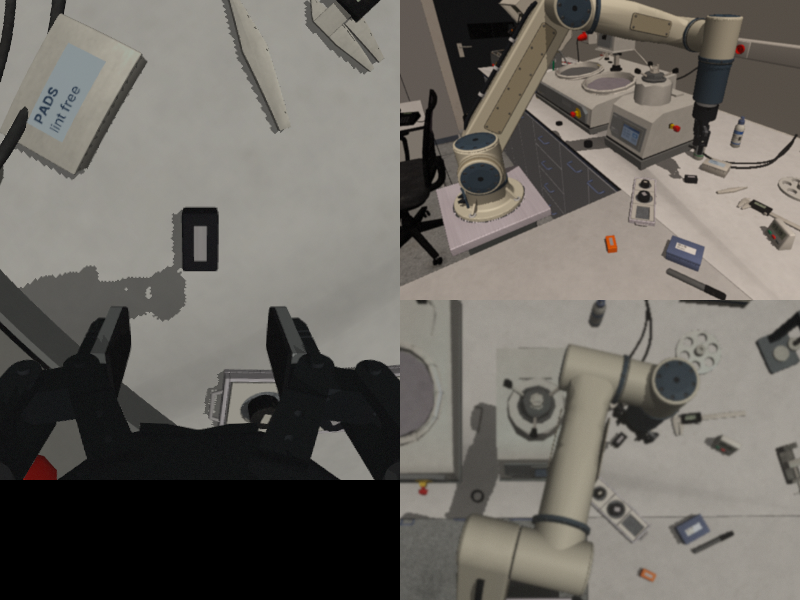

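```bash
python3 - <<'E'
from h import *
ms=robot.camera_model('side'); mt=robot.camera_model('top')
def tr(a,b):
    o1,d1=ray(mt,*a); o2,d2=ray(ms,*b); t=np.linalg.lstsq(np.stack([d1,-d2],1),o2-o1,rcond=None)[0]; x=o1+d1*t[0]; y=o2+d2*t[1]; return np.round((x+y)/2,3),round(np.linalg.norm(x-y),3)
print('handle R',tr((365,103),(440.7,112.7)),'handle L/front',tr((332,155),(380,113)),'handle L2',tr((308,103),(380,113)),tr((332,155),(400.5,102)))
def py(u,v,y):
    o,d=ray(ms,u,v); return np.round(o+d*(y-o[1])/d[1],3)
print('fore-end bottom',py(480,82,-.15),py(450,65,-.13),py(420,55,-.11))
for z in (.42,.46,.5): print('end left edge',z,onz(mt,362,60,z),'front/rear',onz(mt,365,45,z),onz(mt,358,90,z))
m=robot.camera_model('wrist'); g=cv2.cvtColor(cv2.imread('pics/w8.png'),cv2.COLOR_BGR2GRAY); s,p,R=tool()
k,l,st,ce=cv2.connectedComponentsWithStats((g>85).astype(np.uint8)); i=l[243,320]
P=np.array([onz(m,x,y,.022,True)[:2] for y,x in np.argwhere(l==i)]).astype(np.float32); r=cv2.minAreaRect(P); b=cv2.boxPoints(r); e=max((b[1]-b[0],b[2]-b[1]),key=np.linalg.norm)
w=np.array([*P.mean(0),.022]); print('O',st[i,4],w,r[1],np.degrees(np.arctan2(e[1],e[0]))%180,'tool x ang',np.degrees(np.arctan2(R[1,0],R[0,0]))%180,R.T@(w-p))
E
```

```text
handle R (array([ 0.703, -0.117,  0.358]), np.float64(0.003)) handle L/front (array([ 0.582, -0.04 ,  0.358]), np.float64(0.004)) handle L2 (array([0.689, 0.035, 0.335]), np.float64(0.059)) (array([ 0.596, -0.055,  0.38 ]), np.float64(0.052))
fore-end bottom [ 0.78  -0.15   0.423] [ 0.695 -0.13   0.463] [ 0.622 -0.11   0.485]
end left edge 0.42 [ 0.78184133 -0.10710654  0.42      ] front/rear [ 0.81631727 -0.11429189  0.42      ] [ 0.71323222 -0.09728929  0.42      ]
end left edge 0.46 [ 0.76414916 -0.10372341  0.46      ] front/rear [ 0.79723418 -0.11061887  0.46      ] [ 0.69830806 -0.09430223  0.46      ]
end left edge 0.5 [ 0.74645699 -0.10034027  0.5       ] front/rear [ 0.77815109 -0.10694584  0.5       ] [ 0.68338389 -0.09131517  0.5       ]
O 453 [ 0.64082426 -0.31372467  0.022     ] (0.008591865189373493, 0.02531265839934349) 138.61713 tool x ang 138.65777377168985 [-0.00100451  0.00039477  0.07091208]
```

The forearm's end lies over the press's right handle (about 0.70, -0.117, top about 0.365). A straight descent would bring it down to about 0.34 there. I'll grip the block along its length instead, with the tool leaned about 12° around the closing line. That moves the wrist away from the press and raises the forearm.

{"op": "jog_arm", "data": {"commands": [{"delta_pos": [0,0,0],"rotation": [0,0,0.1745],"hand": 0.8},{"delta_pos": [0,0,0],"rotation": [0,0,0.1745],"hand": 0.8},{"delta_pos": [0,0,0],"rotation": [0,0,0.1745],"hand": 0.8},{"delta_pos": [0,0,0],"rotation": [0,0,0.1745],"hand": 0.8},{"delta_pos": [0,0,0],"rotation": [0,0,0.1745],"hand": 0.8},{"delta_pos": [0,0,0],"rotation": [0,0,0.1745],"hand": 0.8},{"delta_pos": [0,0,0],"rotation": [0,0,0.1745],"hand": 0.8},{"delta_pos": [0,0,0],"rotation": [0,0,0.1745],"hand": 0.8}]}}

```text
time_s: 20.15
eef_pos: [0.6419, -0.3141, 0.093]
ee_rot: [-0.488, 0.873, -0.0, 0.0]
force: [-0.0, -0.3, 0.9]
grip_width: 0.0682
gripper_force: 0.0
```

{"op": "jog_arm", "data": {"commands": [{"delta_pos": [0,0,0],"rotation": [0,0,0.1745],"hand": 0.8},{"delta_pos": [0,0,0],"rotation": [0,-0.105,0],"hand": 0.8},{"delta_pos": [0,0,0],"rotation": [0,-0.105,0],"hand": 0.8},{"delta_pos": [0,0,0],"rotation": [0,0,0],"hand": 0.8},{"delta_pos": [0,0,0],"rotation": [0,0,0],"hand": 0.8}]}}

```text
time_s: 20.78
eef_pos: [0.6419, -0.3142, 0.093]
ee_rot: [-0.41, 0.906, 0.043, 0.095]
force: [-0.2, 0.3, 0.1]
grip_width: 0.0683
gripper_force: 0.0
```

```bash
python3 - <<'E'
from h import *
m,a=snap('wrist','pics/w9.png'); ms,b=snap('side','pics/s9.png'); mt,c=snap('top','pics/t9.png')
s,p,R=tool(); print(s['time_s'],p,s['grip_width'],np.round(s['qpos'],3)); print(np.round(R,3).tolist())
g=cv2.cvtColor(a,cv2.COLOR_RGB2GRAY); 
f=240/np.tan(np.radians(m['vfov'])/2); X=(np.array(m['camera_from_world'])@[.641,-.3137,.022,1])[:3]; rr=np.hypot(*X[:2]); t=np.arctan2(rr,X[2]); u,v=m['cx']+f*t*X[0]/rr,m['cy']+f*t*X[1]/rr
k,l,st,ce=cv2.connectedComponentsWithStats((g>85).astype(np.uint8)); i=l[int(v),int(u)]
P=np.array([onz(m,x,y,.022,True)[:2] for y,x in np.argwhere(l==i)]).astype(np.float32); r=cv2.minAreaRect(P)
print('O',(u,v),st[i,4],P.mean(0),r[1:])
tip=np.array([.641,-.3137,.012]); T=tip+.042*R[:,2]
print('target',T,'delta hover',delta(T+[0,0,.08]),'down80 in tool',R.T@[0,0,-.08])
o=np.zeros((300,800,3),np.uint8); o[:,:400]=cv2.resize(b[:,:,::-1][0:240,320:640],(400,300)); o[:,400:]=cv2.resize(c[:,:,::-1][0:240,260:580],(400,300))
cv2.imwrite('pics/c9.png',o)
E
```

```text
20.925 [ 0.6422145  -0.31327516  0.09271024] 0.06830518452210795 [-0.35   0.593  0.424 -0.201 -1.33  -0.327]
[[-0.644, -0.753, 0.136], [-0.736, 0.658, 0.157], [-0.208, 0.0, -0.978]]
O (np.float64(318.1635368010223), np.float64(222.52081965084682)) 447 [ 0.6399737  -0.31386438] ((0.008523649536073208, 0.025481462478637695), 48.698246002197266)
target [ 0.64673187 -0.30711537 -0.0290827 ] delta hover [0.0012 0.0006 0.0425] down80 in tool [ 1.66283848e-02 -3.85469310e-05  7.82527657e-02]
```

View pics/c9.png

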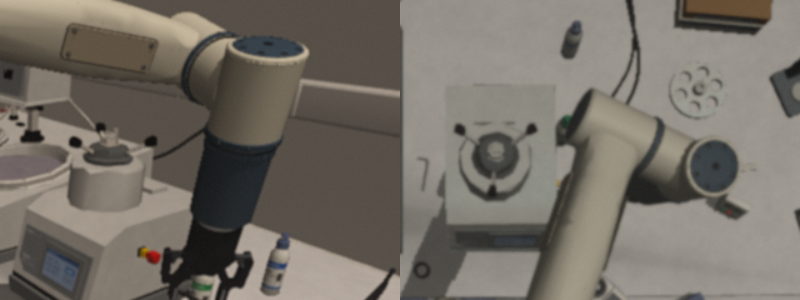

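In the top view the forearm now passes right of the handle, and the block's measured position is unchanged. I'll descend in steps.

{"op": "jog_arm", "data": {"commands": [{"delta_pos": [0.0012,0.0006,0.0425],"rotation": [0,0,0],"hand": 0.8},{"delta_pos": [0.004,0,0.02],"rotation": [0,0,0],"hand": 0.8},{"delta_pos": [0.004,0,0.018],"rotation": [0,0,0],"hand": 0.8},{"delta_pos": [0,0,0],"rotation": [0,0,0],"hand": 0.8}]}}

```text
time_s: 21.42
eef_pos: [0.6458, -0.3071, 0.0106]
ee_rot: [-0.411, 0.906, 0.044, 0.094]
force: [-0.4, 0.3, -0.5]
grip_width: 0.0683
gripper_force: 0.0
```

{"op": "jog_arm", "data": {"commands": [{"delta_pos": [0.002,0,0.01],"rotation": [0,0,0],"hand": 0.8},{"delta_pos": [0.002,0,0.01],"rotation": [0,0,0],"hand": 0.8},{"delta_pos": [0.002,0,0.01],"rotation": [0,0,0],"hand": 0.8},{"delta_pos": [0.001,0,0.005],"rotation": [0,0,0],"hand": 0.8},{"delta_pos": [0.001,0,0.003],"rotation": [0,0,0],"hand": 0.8},{"delta_pos": [0,0,0],"rotation": [0,0,0],"hand": 0.8},{"delta_pos": [0,0,0],"rotation": [0,0,0],"hand": 0.8}]}}

```text
time_s: 22.3
eef_pos: [0.6469, -0.3079, -0.026]
ee_rot: [-0.411, 0.906, 0.043, 0.096]
force: [0.1, -0.1, -0.3]
grip_width: 0.0683
gripper_force: 0.0
```

```bash
python3 - <<'E'
from h import *
s,p,R=tool(); print(s['time_s'],p,np.round(s['joint_efforts'],1),s['force'],'rem',delta([.6467,-.3071,-.029]))
m,a=snap('wrist','pics/w10.png')
E
```

```text
22.3 [ 0.6468972  -0.30794135 -0.02603654] [ -0.  -58.5  21.7   4.3   0.2   0. ] [ 0.11415949 -0.07598051 -0.33892948] rem [0.0001 0.0007 0.003 ]
```

{"op": "jog_arm", "data": {"commands": [{"delta_pos": [0,0.0005,0.003],"rotation": [0,0,0],"hand": 0.8},{"delta_pos": [0,0,0],"rotation": [0,0,0],"hand": 0.8},{"delta_pos": [0,0,0],"rotation": [0,0,0],"hand": 0.37},{"delta_pos": [0,0,0],"rotation": [0,0,0],"hand": 0.37},{"delta_pos": [0,0,0],"rotation": [0,0,0],"hand": 0.37},{"delta_pos": [0,0,0],"rotation": [0,0,0],"hand": 0.37},{"delta_pos": [0,0,0],"rotation": [0,0,0],"hand": 0.37}]}}

```text
time_s: 23.22
eef_pos: [0.6468, -0.307, -0.0292]
ee_rot: [-0.411, 0.906, 0.043, 0.096]
force: [0.2, -0.1, 1.6]
grip_width: 0.0428
gripper_force: 32.3
```

{"op": "jog_arm", "data": {"commands": [{"delta_pos": [-0.004,0,-0.0196],"rotation": [0,0,0],"hand": 0.37},{"delta_pos": [-0.006,0,-0.0293],"rotation": [0,0,0],"hand": 0.37},{"delta_pos": [-0.006,0,-0.0293],"rotation": [0,0,0],"hand": 0.37},{"delta_pos": [-0.0048,0,-0.0196],"rotation": [0,0,0],"hand": 0.37},{"delta_pos": [0.0173,0.0155,-0.0037],"rotation": [0,0,0],"hand": 0.37},{"delta_pos": [0.0345,0.0311,-0.0073],"rotation": [0,0,0],"hand": 0.37},{"delta_pos": [0.0345,0.0311,-0.0073],"rotation": [0,0,0],"hand": 0.37},{"delta_pos": [0.0345,0.0311,-0.0073],"rotation": [0,0,0],"hand": 0.37}]}}

```text
time_s: 24.22
eef_pos: [0.4821, -0.3284, 0.0718]
ee_rot: [-0.411, 0.906, 0.043, 0.096]
force: [0.2, -0.3, 1.2]
grip_width: 0.0431
gripper_force: 32.0
```

{"op": "jog_arm", "data": {"commands": [{"delta_pos": [0.0345,0.0311,-0.0073],"rotation": [0,0,0],"hand": 0.37},{"delta_pos": [0.0345,0.0311,-0.0073],"rotation": [0,0,0],"hand": 0.37},{"delta_pos": [0.0173,0.0155,-0.0036],"rotation": [0,0,0],"hand": 0.37},{"delta_pos": [0,0,0],"rotation": [-0.035,0,-0.1643],"hand": 0.37},{"delta_pos": [0,0,0],"rotation": [-0.035,0,-0.1643],"hand": 0.37},{"delta_pos": [0,0,0],"rotation": [-0.035,0,-0.1643],"hand": 0.37},{"delta_pos": [0,0,0],"rotation": [-0.035,0,-0.1643],"hand": 0.37},{"delta_pos": [0,0,0],"rotation": [-0.035,0,-0.1643],"hand": 0.37}]}}

```text
time_s: 25.22
eef_pos: [0.3674, -0.3437, 0.0709]
ee_rot: [0.746, -0.658, -0.078, -0.069]
force: [-0.5, 0.1, -0.1]
grip_width: 0.0433
gripper_force: 32.0
```

{"op": "jog_arm", "data": {"commands": [{"delta_pos": [0,0,0],"rotation": [-0.035,0,-0.1643],"hand": 0.37},{"delta_pos": [0,0,0],"rotation": [-0.035,0,-0.1643],"hand": 0.37},{"delta_pos": [0,0,0],"rotation": [-0.035,0,-0.1643],"hand": 0.37},{"delta_pos": [0,0,0],"rotation": [-0.035,0,-0.1643],"hand": 0.37},{"delta_pos": [0,0,0],"rotation": [0,0,0],"hand": 0.37},{"delta_pos": [0,0,0],"rotation": [0,0,0],"hand": 0.37}]}}

```text
time_s: 25.98
eef_pos: [0.3672, -0.3434, 0.0706]
ee_rot: [0.92, -0.379, -0.097, -0.04]
force: [-0.4, -0.1, -0.7]
grip_width: 0.0435
gripper_force: 32.1
```

```bash
python3 - <<'E'
from h import *
m,a=snap('wrist','pics/w11.png'); snap('side','pics/s11.png'); snap('top','pics/t11.png')
s,p,R=tool(); print(s['time_s'],p,s['grip_width'],s['gripper_force']); print(np.round(R,3).tolist())
print('y ang',np.degrees(np.arctan2(R[1,1],R[0,1])))
g=cv2.cvtColor(a,cv2.COLOR_RGB2GRAY); k,l,st,ce=cv2.connectedComponentsWithStats((g>110).astype(np.uint8))
ztop=p[2]+.0292+.022
for i in range(1,k):
    if 150<st[i,4]<3000:
        P=np.array([onz(m,x,y,ztop,True)[:2] for y,x in np.argwhere(l==i)]).astype(np.float32); r=cv2.minAreaRect(P); L=sorted(r[1])
        if 5e-3<L[0]<.014 and .015<L[1]<.035: b=cv2.boxPoints(r); e=max((b[1]-b[0],b[2]-b[1]),key=np.linalg.norm); print('cand',ce[i],st[i,4],P.mean(0),L,np.degrees(np.arctan2(e[1],e[0]))%180)
E
```

```text
26.125 [ 0.36679957 -0.34355216  0.070409  ] 0.04308548533872129 32.05457389354706
[[0.695, -0.704, -0.148], [-0.688, -0.711, 0.147], [-0.208, -0.0, -0.978]]
y ang -134.72170771482237
cand [557.3583815   58.88839484] 2249 [ 0.40217    -0.48118457] [0.011390983127057552, 0.027253923937678337] 118.44263
```

I've used all my picture views, so I'll check the held block by numbers alone.

```bash
cat >> h.py <<'E'
def proj(m,w,fish=True):
    f=240/np.tan(np.radians(m['vfov'])/2); X=(np.array(m['camera_from_world'])@[*w,1])[:3]; r=np.hypot(*X[:2]); q=np.arctan2(r,X[2])/r if fish else 1/X[2]
    return np.array([m['cx']+f*q*X[0],m['cy']+f*q*X[1]])
def region(m,g,seed,z,thr,hi=True,fish=True):
    mk=((g>thr) if hi else (g<thr)).astype(np.uint8); k,l,st,ce=cv2.connectedComponentsWithStats(mk,connectivity=4)
    u,v=np.round(seed).astype(int); i=l[v,u]
    if not mk[v,u]: return 'seed off',int(g[v,u])
    P=np.array([onz(m,x,y,z,fish)[:2] for y,x in np.argwhere(l==i)]).astype(np.float32); r=cv2.minAreaRect(P); b=cv2.boxPoints(r); e=max((b[1]-b[0],b[2]-b[1]),key=np.linalg.norm)
    return int(st[i,4]),np.round(r[0],4),np.round(r[1],4),round(np.degrees(np.arctan2(e[1],e[0]))%180,1)
E
python3 - <<'E'
from h import *
m=robot.camera_model('wrist'); g=cv2.cvtColor(cv2.imread('pics/w11.png'),cv2.COLOR_BGR2GRAY); s,p,R=tool(); z=p[2]+.0512
c=np.array([*(p[:2]+[.0063,-.0063]),z]); q=proj(m,c); print(q); u,v=np.round(q).astype(int)
print(g[v-30:v+31:5,u-40:u+41:5])
for t in (60,75,90,105,120): print(t,region(m,g,q,z,t))
# tray pockets: expected centres on rim plane
for n,w in (('O',(.3735,-.35)),('L',(.4237,-.3)),('S',(.4738,-.25))): print(n,proj(m,[*w,.014]))
E
```

```text
[320.38457124 343.4523024 ]
[[ 16  18  20  20  21  20  21  21  18  17  16  19  19  22  23  23  23]
 [ 21  22  23  22  23  20  23  22  19  20  21  21  22  22  24  31  31]
 [ 22  19  20  20  19  23  25  21  20  19  19  20  22  23  22  20  27]
 [ 21  17  23  24  21  21  20  21  19  18  22  21  22  22  21  24  23]
 [ 23  23  20  21  18  21  20  21  21  20  20  18  21  20  21  21  20]
 [ 18  36  85  86  84  85  85  86  86  86  86  85  85  85  74  19  22]
 [ 19  25  87  86  87  86  87  86  86  88  86  86  87  87  67  22  22]
 [ 20  20  85  85  86  86  85  86  85  85  85  85  84  86  57  22  20]
 [ 21  21  19  18  21  21  20  19  23  21  18  18  20  21  19  17  20]
 [ 21  21  20  21  17  23  21  19  19  18  20  20  20  19  22  19  22]
 [169 171 171 172 172 172 172 171 173 173 173 172 171 173 173 174 173]
 [109 171 172 172 171 169 171 169 171 172 174 174 173 172 173 173 173]
 [ 56  56 165 170 169 170 172 170 171 172 174 173 173 174 173 172 171]]
60 (1023, array([ 0.374 , -0.3495]), array([0.0258, 0.0089]), np.float32(45.3))
75 (904, array([ 0.3739, -0.3493]), array([0.0254, 0.0082]), np.float32(45.2))
90 ('seed off', 86)
105 ('seed off', 86)
120 ('seed off', 86)
O [319.25621272 219.99513148]
L [211.7112015  220.07956926]
S [119.44870528 221.39601754]
```

The held block's sample reads (0.374, -0.3495) at 45.3° with the right size, so it is on target. I'll check the placed mounts and the pocket's edges the same way.

```bash
python3 - <<'E'
from h import *
m=robot.camera_model('wrist'); g=cv2.cvtColor(cv2.imread('pics/w11.png'),cv2.COLOR_BGR2GRAY)
for n,w in (('L',(.4237,-.3,.03)),('S',(.4738,-.25,.027))):
    q=proj(m,w)
    for t in (75,): print(n,q,region(m,g,q,w[2],t))
b=cv2.GaussianBlur(g,(7,7),0); q=proj(m,(.3735,-.35,.014)); print(b[int(q[1]),int(q[0])])
for t in (110,125,135): print('pocketO',t,region(m,b,q,.014,t,False))
E
```

```text
L [205.45673371 231.82451934] (446, array([ 0.4227, -0.2996]), array([0.0169, 0.013 ]), np.float32(78.6))
S [111.37250213 230.23879159] (136, array([ 0.4739, -0.2487]), array([0.0073, 0.0124]), np.float32(118.7))
103
pocketO 110 (36891, array([ 0.4721, -0.1317]), array([0.5269, 0.2047]), np.float32(82.8))
pocketO 125 (109877, array([ 0.0494, -0.1478]), array([1.7174, 0.804 ]), np.float32(43.1))
pocketO 135 (112684, array([ 0.0442, -0.1533]), array([1.7297, 0.8106]), np.float32(42.9))
```

{"op": "jog_arm", "data": {"commands": [{"delta_pos": [0.0062,0,0.0293],"rotation": [0,0,0],"hand": 0.37},{"delta_pos": [0.0062,0,0.0293],"rotation": [0,0,0],"hand": 0.37},{"delta_pos": [0.0042,0,0.0196],"rotation": [0,0,0],"hand": 0.37},{"delta_pos": [0.0015,0,0.0068],"rotation": [0,0,0],"hand": 0.37},{"delta_pos": [0.0006,0,0.0029],"rotation": [0,0,0],"hand": 0.37},{"delta_pos": [0,0,0],"rotation": [0,0,0],"hand": 0.37},{"delta_pos": [0,0,0],"rotation": [0,0,0],"hand": 0.37}]}}

```text
time_s: 27.0
eef_pos: [0.3673, -0.3436, -0.0189]
ee_rot: [0.92, -0.377, -0.096, -0.04]
force: [-0.4, -0.4, -0.7]
grip_width: 0.0431
gripper_force: 32.0
```

{"op": "jog_arm", "data": {"commands": [{"delta_pos": [0.0002,0,0.0011],"rotation": [0,0,0],"hand": 0.37},{"delta_pos": [0,0,0],"rotation": [0,0,0],"hand": 0.37},{"delta_pos": [0,0,0],"rotation": [0,0,0],"hand": 0.37}]}}

```text
time_s: 27.38
eef_pos: [0.3669, -0.3433, -0.0207]
ee_rot: [0.92, -0.377, -0.097, -0.04]
force: [0.2, 0.4, -0.5]
grip_width: 0.0434
gripper_force: 32.1
```

{"op": "jog_arm", "data": {"commands": [{"delta_pos": [0.0002,0,0.001],"rotation": [0,0,0],"hand": 0.37},{"delta_pos": [0,0,0],"rotation": [0,0,0],"hand": 0.37},{"delta_pos": [0,0,0],"rotation": [0,0,0],"hand": 0.37}]}}

```text
time_s: 27.75
eef_pos: [0.3669, -0.3433, -0.0213]
ee_rot: [0.92, -0.377, -0.097, -0.04]
force: [-0.4, 0.9, 5.6]
grip_width: 0.0435
gripper_force: 32.7
```

Contact reads 5.6 N. I'll release, rise and check.

{"op": "jog_arm", "data": {"commands": [{"delta_pos": [0,0,0],"rotation": [0,0,0],"hand": 0.55},{"delta_pos": [0,0,0],"rotation": [0,0,0],"hand": 0.62},{"delta_pos": [0,0,0],"rotation": [0,0,0],"hand": 0.62},{"delta_pos": [0,0,0],"rotation": [0,0,0],"hand": 0.62},{"delta_pos": [0,0,-0.02],"rotation": [0,0,0],"hand": 0.62},{"delta_pos": [0,0,-0.03],"rotation": [0,0,0],"hand": 0.62},{"delta_pos": [0,0,-0.04],"rotation": [0,0,0],"hand": 0.62},{"delta_pos": [0,0,-0.04],"rotation": [0,0,0],"hand": 0.62}]}}

```text
time_s: 28.75
eef_pos: [0.386, -0.3623, 0.1065]
ee_rot: [0.92, -0.377, -0.097, -0.04]
force: [0.1, -0.8, 0.4]
grip_width: 0.0531
gripper_force: 0.0
```

{"op": "jog_arm", "data": {"commands": [{"delta_pos": [0,0,-0.03],"rotation": [0,0,0],"hand": 0.62},{"delta_pos": [0,0,0],"rotation": [0,0,0],"hand": 0.62},{"delta_pos": [0,0,0],"rotation": [0,0,0],"hand": 0.62},{"delta_pos": [0,0,0],"rotation": [0,0,0],"hand": 0.62}]}}

```text
time_s: 29.25
eef_pos: [0.3899, -0.3662, 0.1337]
ee_rot: [0.92, -0.377, -0.098, -0.04]
force: [0.1, -0.1, -0.8]
grip_width: 0.0529
gripper_force: 0.0
```

```bash
python3 - <<'E'
from h import *
m,a=snap('wrist','pics/w12.png'); g=cv2.cvtColor(a,cv2.COLOR_RGB2GRAY); s,p,R=tool(); print(s['time_s'],p,s['grip_width'],s['force'])
for n,w in (('O',(.374,-.3495,.03)),('L',(.4227,-.2996,.03)),('S',(.4739,-.2487,.027))):
    q=proj(m,w); print(n,q)
    for t in (60,85): print('  sample',region(m,g,q,w[2],t))
# oblong body outline on its top plane vs pocket
q=proj(m,(.374,-.3495,.03)); q2=proj(m,(.374-.011*.0-.0065,-.3495+.0065,.03))
print('body',region(m,g,q2,.03,45,False))
ms,b=snap('side','pics/s12.png'); gs=cv2.cvtColor(b,cv2.COLOR_RGB2GRAY)
for n,w in (('O',(.374,-.3495,.03)),('L',(.4227,-.2996,.03)),('S',(.4739,-.2487,.027))):
    q=proj(ms,w,False); print(n,q,region(ms,gs,q,w[2],90,True,False))
E
```

```text
29.3 [ 0.389984   -0.36623853  0.13375629] 0.0526952637106789 [-0.82431204 -0.65060766 -1.2766189 ]
O [318.31893251 228.85000415]
  sample (365, array([ 0.3741, -0.3492]), array([0.027 , 0.0091]), np.float32(45.4))
  sample (324, array([ 0.3737, -0.3489]), array([0.0255, 0.0082]), np.float32(45.4))
L [232.17674087 229.59489956]
  sample (284, array([ 0.4231, -0.2993]), array([0.0174, 0.0129]), np.float32(79.6))
  sample ('seed off', 80)
S [152.95121038 228.01822854]
  sample (93, array([ 0.4742, -0.2484]), array([0.0068, 0.0118]), np.float32(121.9))
  sample (64, array([ 0.474 , -0.2481]), array([0.0048, 0.0105]), np.float32(122.2))
body (1614, array([ 0.3778, -0.3526]), array([0.043 , 0.0321]), np.float32(45.4))
O [389.38638735 332.33119843] (37, array([ 0.3732, -0.3494]), array([0.0211, 0.0077]), np.float32(48.7))
L [391.03402799 309.79373467] ('seed off', 71)
S [392.90891762 290.55358538] ('seed off', 60)
```

All three samples are centred in their nests at the expected sizes. The side view puts the oblong's sample within about 1 mm of the wrist measurement at its seated height, and the gripper is clear.

```bash
python3 -c "
from plant import robot; print(robot.hand_in())"
```

```text
the job is handed in; nothing more can be done
None
```

I placed all three finished mounts flat in their own nests, samples facing up, never touched the ring or dust cap, and handed the job in at about 29 s; the hand-in gave no verdict.

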